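Clamp a pillar stud-up in the machine vice

ROBOT

A 6-joint arm with a two-finger parallel gripper is mounted at the origin on a cart in front of the work surface, level with it; the furniture and walls round the work are solid. World frame = base frame: x ahead of the robot, y to its left, z up, the work surface at z = 0. Lengths are in mm, angles in rad, forces in N, time in s.
With the tool pointing down it reaches from about 275 to 1000 mm from the base axis. Payload 8.4 kg.
Tool frame: the origin (TCP) lies at the very end of the fingers, on their centre line; the grasp point (between the pads) lies 19 mm behind it; z points along the fingers, y is the line along which they close (so a half turn about z gives the same grasp; the last joint's range is limited). The gripper opens to 85 mm and grips with 20 to 120 N. Pads are 22 mm wide; open, the fingers measure 114 mm over their backs; the gripper's body (76 mm by 85 mm) begins 54 mm behind the grasp point. The pads swing forward as they close: fully open they stand 13 mm farther back than shut.
Start: joints at [1.322, 0.353, 1.633, -0, 1.155, -0.002], TCP at [152.687, 606.065, 231.281] pointing down, gripper open.
Joint ranges: [-2.63, 2.63], [-0.92, 2.1], [0.06, 2.66], [-1.3, 4.44], [0, 2.69], [-3.02, 3.02]. Speed limits (rad/s): [2.22, 2.22, 2.79, 3.14, 3.14, 3.14].

INTERFACE

Orientations are given as [roll, pitch, yaw] about the fixed x, y, z axes, in that order (R = Rz(yaw) Ry(pitch) Rx(roll)).
In Python, from rig import sensors, grab_frame, camera_params, order gives the robot as it stands. The module is installed in compiled form; this text tells all that it offers.
- The arm moves only by the tool move_arm, never from a script. Its argument "motion" is a list of rows, each a list of 7 numbers: the turn, a rotation vector about the tool's x, y, z in fractions of the full range, 1 being pi rad, then the shift along the tool's x, y, z in fractions of the full range, 1 being 50 cm, then the finger opening in m, from 0 to 0.0854. A call has 1 to 8 rows; each row is the pose to reach, as a shift and turn from the pose commanded when the call began, along the tool's axes at that moment; what a row does not reach only later rows make up. A row lasts 1/8 s, in which the tool goes at most 62.5 mm and 10.7 degrees, less where a joint would pass 70% of its speed; a pose out of reach is approached as far as the arm can. A call with a gripper value outside its range is refused whole. The fingers move at their own pace and stop on an object; "grip_force" is the grip in N (left out, the last holds). Time passes only in rows, so rows that repeat a pose let the fingers close. It gives the time, the measured TCP pose, the force, the opening and the grip force at its end, in the units of the state.
- sensors.sense(): the state, without advancing time (a new reading comes with each control period).
- grab_frame(name): name is "side" or "top" or "wrist"; returns (picture, depth): 384x512x3 uint8, red, green, blue; 384x512 float32, mm along the optical axis (not along the pixel's ray), 0 where there is no reading.
- camera_params(name): a dict with "camera_matrix" (3x3 intrinsics, pixels), "world_from_camera" (4x4, takes a point from camera to world coordinates). Camera axes: x right, y down, z forward; pixel columns grow to the right and rows downward; lengths in mm; the calibration is good to about 2 mm. A picture is of the moment at which its call begins: read the wrist's pose just before it. camera_params takes no time and is no camera call; for the wrist camera it gives the pose at the moment of the call.
- order.sign_off(): hands the job in; it is judged then, once.
The state is a dict: "clock": time; "qpos": joint angles; "qvel": joint speeds; "joint_efforts": joint torques, N m; "eef_pos": TCP position; "tcp_rot": TCP orientation; "contact_force": force on the tool from outside, world axes, zero at the start; "wrist_torque": the same for the moment, N m; "opening": opening from 0.0 (shut) to 1.0 (fully open); "grasp_force": force on a finger pad.
Only numpy, scipy, OpenCV 4.12 (cv2) and the standard library are available. Lean on these libraries where they do the work, as an engineer would, in place of code of your own. Each camera call takes 0.05 s, during which the arm holds its last target. There are 200 camera calls.

TASK

The thread of the stud is to be chased with a die, so clamp the studded pillar upright in the machine vice, stud up. Take it out of the tray near its stud, push its foot against the flat side of the vice's fixed jaw so that it swings upright in the fingers, stand it on the bench on its foot to square it, let go and take it again straight from above. Then stand it on the bed between the jaws, let go, and wind the tommy bar clockwise (seen from the robot), about a full turn, until the jaws hold it tight; leave the plain pillar in the tray.

Things in the scene. Friction and masses are not known exactly. Their poses are not given: they have to be found in the camera images.
- pillar: square steel pillar, 16 x 16 x 96 mm, with a threaded stud 10 mm thick and 18 mm long on one end (114 mm in all), 0.14 to 0.28 kg. It starts lying in the tray. Its x axis runs along its length, from the plain foot end to the stud. The origin is the middle of the 96 mm body (without the stud) on the lower face as it lies; the long axis of the bar is 8 mm above that face
- foot (a point): centre of the pillar's flat foot end (the end without the stud), on its long axis, 48 mm from the middle of the body
- stud_tip (a point): tip of the stud, on the pillar's long axis, 114 mm from the foot
- blank: the other pillar in the tray: the same 16 x 16 x 96 mm square steel bar without a stud, lying beside the first, their axes 62 to 70 mm apart; to be left alone. Origin as for the studded pillar
- tray: shallow open aluminium tray, fixed, 150 x 150 mm and 25 mm high over its rim, walls and floor 3 mm thick; origin in the middle of its underside. The pillars lie along its y axis, side by side
- machine_vice: small grey machine vice with steel jaws, fixed to the bench. Origin on the bench under its middle, z up, x from the tommy bar (robot's side) through the moving to the fixed jaw, y along the jaws. Body 64 mm wide, 160 mm long, with low lugs at its ends; flat bed 36 mm high, clear between the jaws; jaws 60 mm wide, tops 80 mm high; the fixed jaw's face is 40 mm from the origin along x
- jaw_side (a point): centre of the fixed jaw's flat upright side on the vice's -y side, 58 mm above the bench. This side looks along the vice's -y, is 31 mm wide along x and flush with the vice's  a flat upright wall from the bench up to 80 mm
- jaw_mouth (a point): point on the bed, 36 mm above the bench, at the foot of the fixed jaw's face, midway along the jaws; the free gap extends from here along the vice's -x
- vice_jaw: the moving jaw. Its origin coincides with the vice's origin when the jaws are shut and moves along the vice's -x as they open: the gap between the jaw faces is that distance, 21 to 24 mm at the start. The screw, its hub and the tommy bar ride on it
- vice_screw (a joint): angle of the vice's screw, rad. 0 = tommy bar level; the bar's end toward the vice's -y rises as it grows. Turning clockwise as seen from the robot makes it smaller and closes the jaws, 1 mm a rad. Starts at 2.5 to 4.5; turns stiffly (0.05 N m plus 0.03 N m per rad/s), stays where it is left; with the pillar between the jaws it stops at -3 to -3.4
- bar_hub (a point): point on the screw's axis (along the vice's x), 58 mm above the bench, where the tommy bar crosses it. The bar is 6 mm thick and reaches 45 mm from here to either side, with a 12 mm ball on each end. The hub is 18 mm thick and reaches 12 mm to either side of the bar along x; the vice's front bracket is 41 to 53 mm behind this point

How it is judged (in metres and radians):
On the way, in this order (a step that is already met when the one before it is completed fails the run):
1. held in the fingers, it is pushed with its foot against the fixed jaw's side and swings up (contact force between pillar and the fingers above 2 N and contact force between pillar and machine_vice above 1 N and horizontal distance between foot and jaw_side below 0.03 m and angle between pillar's own x axis and vertical between 0.2 and 1 rad), for 0.1 s.
2. it stands upright on the bench, stud up, let go (angle between pillar's own x axis and vertical below 0.1 rad and height (world z) of foot below 0.004 m and height (world z) of stud_tip above 0.1 m and contact force between pillar and the fingers below 0.05 N and linear speed of pillar below 0.02 m/s), for 0.2 s.
3. it stands upright on the bed between the jaws, stud up, let go (angle between pillar's own x axis and vertical below 0.12 rad and height (world z) of stud_tip above 0.14 m and height (world z) of foot between 0.03 and 0.043 m and y of foot in the frame of machine_vice between -0.026 and 0.026 m and x of foot in the frame of machine_vice between 0.012 and 0.04 m and contact force between pillar and the fingers below 0.05 N), for 0.2 s.
At the end, for the whole second after the job is handed in: The studded pillar stands upright (within 7 degrees), stud up, with its foot on the vice's bed (within 7 mm) and within the length of the jaws, clamped by the moving jaw with more than 15 N, at rest and let go; the plain pillar lies where it was in the tray (within 3 cm) (angle between pillar's own x axis and vertical below 0.12 rad and height (world z) of stud_tip above 0.14 m and height (world z) of foot between 0.03 and 0.043 m and y of foot in the frame of machine_vice between -0.026 and 0.026 m and x of foot in the frame of machine_vice between 0.012 and 0.04 m and contact force between pillar and vice_jaw above 15 N and linear speed of pillar below 0.01 m/s and distance of blank from where it was at the start of the episode below 0.03 m); the robot touches nothing.
It fails at once if the plain pillar is moved from its place in the tray by more than 3 cm (distance of blank from where it was at the start of the episode above 0.03 m).
It also fails if it takes over 72 s, if anything falls off the work surface, if the arm or the gripper's body presses on something with over 40 N, if the wrist force passes 120 N, or if a joint passes its speed limit or range.

## Working session

There is one attempt and no reset: what is moved stays moved. The work goes in short steps, Python scripts to look and compute and a tool call to move; the robot and the scene stay as the last step left them, time stands still between calls to the robot, and variables do not carry over. Pictures are saved under pics/ and viewed, at most 10 in all, crops included, and the job is handed in when it is done.

Besides the shell and the picture viewer there is one more tool, called after ">>>" as name(argument=value, ...), one argument or row to a line, values as JSON. move_arm: Moves the arm, as the interface text tells. Its arguments: {"type":"object","properties":{"motion":{"type":"array","items":{"type":"array","items":{"type":"number"}}},"grip_force":{"type":"number"}},"required":["motion"]}

```bash
mkdir -p pics
cat > h.py <<'E'
import numpy as np, cv2
from rig import sensors, grab_frame, camera_params, order
def cloud(name):
    im,d=grab_frame(name); p=camera_params(name)
    K=np.array(p["camera_matrix"]);T=np.array(p["world_from_camera"])
    v,u=np.indices(d.shape)
    P=np.stack([(u-K[0,2])/K[0,0]*d,(v-K[1,2])/K[1,1]*d,d],-1)
    W=P@T[:3,:3].T+T[:3,3]; W[d==0]=np.nan
    return im,d,W
E
python3 - <<'E'
from h import *
s=sensors.sense(); print({k:np.round(v,3) for k,v in s.items()})
ims=[]
for n in("top","side"):
    im,d,W=cloud(n); np.savez(f"{n}.npz",im=im,W=W); cv2.imwrite(f"pics/{n}0.png",im[:,:,::-1]); print(n,np.round(camera_params(n)["world_from_camera"],2).tolist(), np.round(camera_params(n)["camera_matrix"],1).tolist())
E
```

```text
{'clock': np.float64(0.0), 'qpos': array([ 1.322,  0.354,  1.634, -0.   ,  1.155, -0.002]), 'qvel': array([-0.001,  0.   , -0.001,  0.   ,  0.001, -0.001]), 'joint_efforts': array([-0.0000e+00, -6.0526e+01, -3.4206e+01, -0.0000e+00,  9.0000e-03,
        0.0000e+00]), 'eef_pos': array([152.563, 605.572, 230.555]), 'tcp_rot': array([-3.14 , -0.   ,  2.895]), 'contact_force': array([-0.155, -0.043,  0.1  ]), 'wrist_torque': array([-0.004, -0.003, -0.026]), 'grasp_force': np.float64(0.0), 'opening': np.float64(0.996)}
top [[-0.08, -0.97, 0.22, 359.34], [-1.0, 0.08, -0.01, -49.75], [-0.01, -0.22, -0.98, 899.49], [0.0, 0.0, 0.0, 1.0]] [[367.4, 0.0, 255.5], [0.0, 367.4, 193.2], [0.0, 0.0, 1.0]]
side [[1.0, 0.04, -0.06, 579.14], [0.07, -0.47, 0.88, -871.23], [0.0, -0.88, -0.47, 493.99], [0.0, 0.0, 0.0, 1.0]] [[383.7, 0.0, 257.9], [0.0, 383.7, 186.6], [0.0, 0.0, 1.0]]
```

View pics/top0.png

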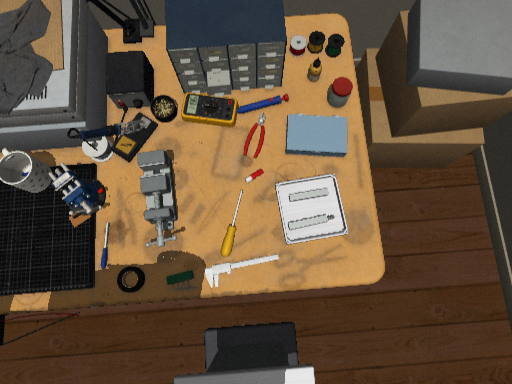

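View pics/side0.png

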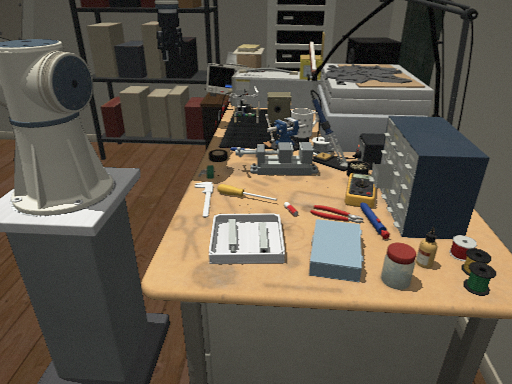

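The top view shows the tray at about (311,209). The studded pillar is the lower one, with its stud at about (333,217), pointing to −y. The vice runs from (155,160) to (158,245), with the tommy bar at the bottom.

Run:
```python
from h import *
z=np.load("top.npz");im,W=z["im"],z["W"]
a=cv2.resize(im[165:255,265:355],(400,400),interpolation=cv2.INTER_CUBIC); b=cv2.resize(im[145:255,125:190],(390,400*66//40),interpolation=cv2.INTER_CUBIC)[:600]
b=cv2.resize(im[145:250,125:190],(371,600),interpolation=cv2.INTER_CUBIC)
c=np.zeros((600,780,3),np.uint8);c[:400,:400]=a;c[:,405:776]=b
cv2.imwrite("pics/crop.png",c[:,:,::-1])
for u,v in[(311,194),(320,219),(332,217),(155,158),(155,185),(155,200),(158,240),(300,205),(230,240)]:print(u,v,np.round(W[v,u]))
# vice tops
m=(W[...,2]>66)&(W[...,2]<95)
m[:, :130]=0;m[:,185:]=0;m[:145]=0;m[255:]=0
n,l,st,ce=cv2.connectedComponentsWithStats(m.astype(np.uint8))
for i in range(1,n):
    if st[i,4]>15:
        P=W[l==i];r=cv2.minAreaRect(P[:,:2].astype(np.float32));print(st[i],np.round(np.median(P,0)),np.round(r[0],1),np.round(r[1],1),r[2])
```

```text
311 194 [ 544. -196.   19.]
320 219 [ 480. -210.   22.]
332 217 [ 484. -241.   15.]
155 158 [646. 168.  81.]
155 185 [580. 169.  82.]
155 200 [550. 175.  63.]
158 240 [456. 169.  67.]
300 205 [ 522. -168.    2.]
230 240 [447.   9.  23.]
[137 150  30  19 439] [645. 177.  80.] [647.  177.9] [36.5 64.1] 4.390204906463623
[140 173  28  22 493] [585. 173.  80.] [585.6 174.3] [43.3 60.1] 3.8397116661071777
[144 208  27  14 274] [514. 168.  74.] [513.2 168.7] [28.1 58.3] 2.2356209754943848
[157 235  20  11  77] [455. 151.  72.] [452.9 147.2] [47.9 20.3] 85.99541473388672
```

View pics/crop.png

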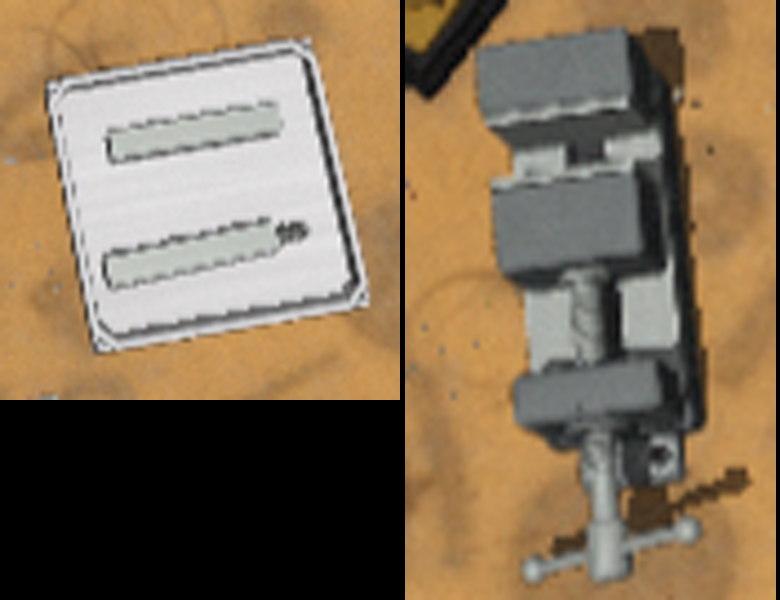

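The enlarged crop confirms the stud on the lower pillar's right end (300,230 in the crop). It also shows the jaws open and the tommy bar tilted near level. Next I'll get wrist views from above the vice and the tray.

```bash
cat >> h.py <<'E'
from scipy.spatial.transform import Rotation as Ro
def rows(targets, cur=None):
    """targets: (x,y,z mm, rpy) list -> call rows relative to the pose at call begin"""
    s=sensors.sense()
    p0,r0=(s["eef_pos"],s["tcp_rot"]) if cur is None else cur
    R0=Ro.from_euler("xyz",r0)
    for x,y,z,*r in targets:
        R=Ro.from_euler("xyz",r)
        print(np.round((R0.inv()*R).as_rotvec(),3).tolist(),np.round(R0.inv().apply(np.array([x,y,z])-p0)/1000,4).tolist())
E
python3 -c "
from h import *
from math import pi
rows([(540,150,320,pi,0,pi/2)])
rows([(480,-200,260,pi,0,pi/2)],((540,150,320),(pi,0,pi/2)))"
```

```text
[-0.001, 0.001, 1.324] [-0.487, -0.3473, -0.0889]
[0.0, 0.0, 0.0] [-0.35, -0.06, 0.06]
```

The rows are not in the units I measure in: shifts go in shares of 50 cm and turns go in shares of pi rad. I convert before sending: -0.4 m / 0.5 = -0.8, -0.35 m / 0.5 = -0.7, 1.324 rad / 3.1416 = 0.4214.

>>> move_arm(
  motion=[
    [0,0,0.0573,-0.1,-0.07,-0.06,0.08],
    [0,0,0.1146,-0.2,-0.14,-0.12,0.08],
    [0,0,0.1719,-0.3,-0.21,-0.178,0.08],
    [0,0,0.2292,-0.4,-0.28,-0.178,0.08],
    [0,0,0.2865,-0.5,-0.35,-0.178,0.08],
    [0,0,0.3438,-0.6,-0.42,-0.178,0.08],
    [0,0,0.382,-0.7,-0.5,-0.178,0.08],
    [0,0,0.4214,-0.8,-0.57,-0.178,0.08],
  ],
)

```text
clock: 1.1
eef_pos: [465.0, 238.1, 320.2]
tcp_rot: [-3.142, -0.0, 1.567]
contact_force: [1.7, 0.3, 0.3]
opening: 0.936
grasp_force: 0.0
```

```bash
python3 -c "
from h import *
from math import pi
print(sensors.sense())
rows([(540,150,320,pi,0,pi/2)])"
```

```text
{'clock': 1.1, 'qpos': array([4.70243429e-01, 1.14055473e-01, 1.74257719e+00, 1.05553882e-04,
       1.28499825e+00, 4.74221628e-01]), 'qvel': array([-0.94943274,  0.15508511, -0.17270232,  0.00112082,  0.01223676,
        0.04167878]), 'joint_efforts': array([  6.78220421, -48.3539772 , -34.25619364,  -0.12519908,
         0.37943705,  -0.09656314]), 'eef_pos': array([464.99436375, 238.06526541, 320.20966185]), 'tcp_rot': array([-3.14151237e+00, -7.26227067e-05,  1.56678836e+00]), 'contact_force': array([1.68422327, 0.34217611, 0.26697559]), 'wrist_torque': array([ 0.0317843 ,  0.0072134 , -0.03053689]), 'grasp_force': 0.0, 'opening': 0.9364686393008931}
[-0.0, -0.0, -0.004] [-0.0878, 0.0754, 0.0002]
```

Scaled: -0.082 m / 0.5 = -0.164, 0.069 m / 0.5 = 0.138.

>>> move_arm(
  motion=[
    [0,0,0,-0.08,0.07,0,0.08],
    [0,0,0,-0.164,0.138,0,0.08],
    [0,0,0,-0.164,0.138,0,0.08],
  ],
)

```text
clock: 1.48
eef_pos: [534.8, 155.1, 319.7]
tcp_rot: [-3.141, 0.001, 1.567]
contact_force: [0.5, 0.0, -0.5]
opening: 0.933
grasp_force: 0.0
```

Run:
```python
from h import *
im,d,W=cloud("wrist");np.savez("w1.npz",im=im,W=W);cv2.imwrite("pics/w1.png",im[:,:,::-1])
print(np.round(camera_params("wrist")["world_from_camera"],2).tolist(),camera_params("wrist")["camera_matrix"][0])
s=sensors.sense();print(s["eef_pos"],s["tcp_rot"])
for lo,hi,a in[(76,84,100),(28,40,100),(50,75,60)]:
    m=(W[...,2]>lo)&(W[...,2]<hi)&(W[...,0]>400)
    n,l,st,ce=cv2.connectedComponentsWithStats(m.astype(np.uint8))
    for i in range(1,n):
        if st[i,4]>a:
            P=W[l==i];r=cv2.minAreaRect(P[:,:2].astype(np.float32));print(st[i],np.round(np.median(P,0),1),np.round(r[0],1),np.round(r[1],1),round(r[2],2))
```

```text
[[1.0, -0.0, -0.0, 533.69], [-0.0, -0.96, -0.27, 224.11], [-0.0, 0.27, -0.96, 461.8], [0.0, 0.0, 0.0, 1.0]] [284.29490863   0.         254.0644312 ]
[533.65710116 156.52554566 319.68346848] [-3.14045041e+00  2.16453655e-04  1.56776281e+00]
[248   0  37  34 419] [545.6 333.   80.1] [546.7 330.3] [40.4 23.3] 43.85
[419  36  93   3 175] [790.3 311.9  79.2] [789.3 311.8] [115.5   1.1] 0.27
[466  59  27  78 595] [817.7 241.1  80.1] [820.4 238.8] [21.9 94. ] 7.42
[ 325  121   27   49 1223] [645.6 181.9  79.1] [646.1 180.7] [35.2 63.9] 4.55
[ 278  126   31   46 1316] [586.  177.9  79.1] [585.9 176.3] [40.  60.2] 2.82
[435 197  51  81 373] [841.4  43.   80.3] [831.8  45.9] [130.1  36.7] 59.97
[418  44  94   3 180] [820.5 311.9  34. ] [820.7 312. ] [  1.1 127.6] 89.94
[447  64  17  43 246] [813.7 261.1  34.6] [813.6 260.3] [56.5  9.3] 82.73
[241 121  85  45 927] [564.  193.4  35.2] [577.  175.7] [122.3  64.1] 4.07
[408 134  44  42 284] [809.3 161.9  31.6] [799.1 161.4] [63.5 62.5] 0.37
[416 149  20  20 114] [798.1 158.2  29.5] [794.1 155.4] [28.2 29. ] 1.16
[250 153  29  17 390] [548.  153.2 
[... 341 characters left out ...]
[392  18  12  25 161] [713.7 324.1  60. ] [714.  322.8] [ 6.3 24.9] 15.69
[418  38  94   5 459] [800.7 311.9  62.5] [803.5 311.9] [132.   1.] 0.05
[ 453   61   30   76 1019] [814.9 241.4  63. ] [817.4 239.6] [13.3 95.2] 1.24
[393  95  24  18 163] [739.8 234.7  57.2] [733.8 234.4] [19.2 38.8] 85.66
[321 121  23  48 203] [629.2 184.   63.3] [630.6 184.6] [66.  21.8] 72.91
[ 188  127   92   47 1536] [512.2 171.   67.9] [504.4 170.8] [127.9  59.7] 3.61
[ 424  190   88   85 1391] [846.3  56.8  62.5] [842.2  64.8] [167.1  54.6] 50.29
[446 244  33  31 819] [ 8.616e+02 -8.000e-01  5.250e+01] [857.6   3.9] [60.1 41. ] 1.33
[431 369  16  15 124] [ 862.4 -233.4   55.9] [ 861.2 -236.1] [23.2 13.5] 76.64
```

View pics/w1.png

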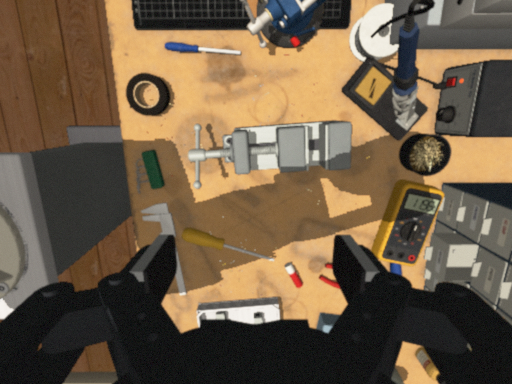

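Wrist view: the vice is at about (290,145), the hub at (197,155) and the bar lies along y. The axis is yawed 4.1°, and the fixed jaw top is centred near (646.5,179.5). Moving on to the tray.

Scaled: -0.35 m / 0.5 = -0.7, -0.04 m / 0.5 = -0.08.

>>> move_arm(
  motion=[
    [0,0,0,-0.12,-0.02,0.02,0.08],
    [0,0,0,-0.24,-0.04,0.04,0.08],
    [0,0,0,-0.36,-0.06,0.06,0.08],
    [0,0,0,-0.48,-0.08,0.08,0.08],
    [0,0,0,-0.6,-0.1,0.1,0.08],
    [0,0,0,-0.7,-0.1,0.12,0.08],
    [0,0,0,-0.7,-0.1,0.12,0.08],
  ],
)

```text
clock: 2.4
eef_pos: [482.4, -193.5, 259.4]
tcp_rot: [-3.14, -0.0, 1.568]
contact_force: [-0.7, 0.5, -0.4]
opening: 0.939
grasp_force: 0.0
```

Run:
```python
from h import *
s=sensors.sense();print(s["eef_pos"],s["tcp_rot"],s["qvel"].round(3))
im,d,W=cloud("wrist");np.savez("w2.npz",im=im,W=W);cv2.imwrite("pics/w2.png",im[:,:,::-1])
T=np.load("top.npz")
for nm,W in(("wrist",W),("top",T["W"])):
  for lo,hi in[(12,21),(22,29)]:
    m=(W[...,2]>lo)&(W[...,2]<hi)&(abs(W[...,0]-510)<100)&(abs(W[...,1]+200)<100)
    n,l,st,ce=cv2.connectedComponentsWithStats(m.astype(np.uint8))
    for i in range(1,n):
        if st[i,4]>40:
            P=W[l==i];r=cv2.minAreaRect(P[:,:2].astype(np.float32));print(nm,st[i],np.round(np.median(P,0),1),np.round(r[0],1),np.round(r[1],1),round(r[2],2),P[:,:2].min(0).round(),P[:,:2].max(0).round())
```

```text
[ 482.44035307 -193.49187165  259.41553389] [-3.14022460e+00 -3.43445768e-04  1.56818253e+00] [ 0.055 -0.019  0.008  0.025  0.019  0.043]
wrist [239 118  22  83 903] [ 476.9 -180.9   18.7] [ 478.  -188.2] [ 16.  114.4] 8.23 [ 462. -245.] [ 490. -131.]
wrist [292 125  16  71 866] [ 543.9 -185.    18.7] [ 544.4 -187.7] [16.3 95.9] 5.51 [ 532. -236.] [ 557. -140.]
wrist [233 207  91   9 156] [ 517.3 -261.3   15.6] [ 516.5 -261.3] [130.2   1.5] 5.18 [ 452. -267.] [ 581. -255.]
wrist [ 213  100  119  120 1450] [ 510.2 -176.2   23.8] [ 509.6 -189.6] [151.6 151.7] 5.38 [ 429. -270.] [ 590. -109.]
top [289 189  40  13 241] [ 542.8 -186.1   19.1] [ 543.3 -189. ] [16.5 96. ] 5.25 [ 531. -237.] [ 554. -141.]
top [288 215  47  15 267] [ 476.  -183.2   18.7] [ 476.8 -189.1] [ 16.1 113.8] 8.28 [ 462. -246.] [ 490. -132.]
top [276 174  72  70 427] [ 502.  -189.9   24.4] [ 508.6 -191. ] [151.6 151.6] 5.29 [ 428. -272.] [ 589. -111.]
```

View pics/w2.png

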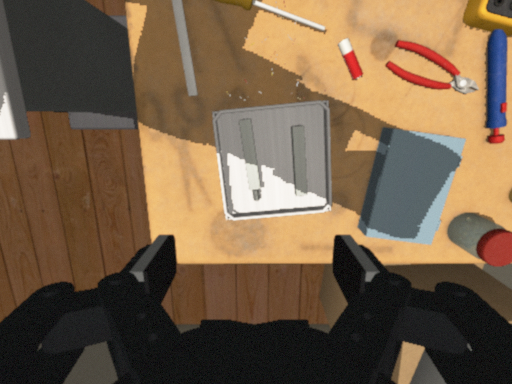

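Both views agree on the studded pillar: centre (477.5,−188.5), length 114, at 8.25°, stud toward −y and +x. In the wrist image the stud is at (258,193). The tray is centred at (509.5,−190). I'll descend with a 32 mm opening.

```bash
python3 -c "
from h import *
from math import pi
rows([(481.4,-215.2,60,pi,0,1.715),(481.4,-215.2,6,pi,0,1.715)])"
```

```text
[-0.001, -0.001, -0.146] [-0.0234, -0.001, 0.1997]
[-0.001, -0.001, -0.146] [-0.0235, -0.0009, 0.2537]
```

Scaled: 0.2 m / 0.5 = 0.4, -0.0235 m / 0.5 = -0.047, -0.146 rad / 3.1416 = -0.0465.

>>> move_arm(
  motion=[
    [0,0,-0.0465,-0.047,-0.002,0.12,0.032],
    [0,0,-0.0465,-0.047,-0.002,0.24,0.032],
    [0,0,-0.0465,-0.047,-0.002,0.34,0.032],
    [0,0,-0.0465,-0.047,-0.002,0.38,0.032],
    [0,0,-0.0465,-0.047,-0.002,0.4,0.032],
    [0,0,-0.0465,-0.047,-0.002,0.4,0.032],
    [0,0,-0.0465,-0.047,-0.002,0.4,0.032],
  ],
)

```text
clock: 3.32
eef_pos: [483.1, -215.4, 61.5]
tcp_rot: [3.14, 0.001, 1.717]
contact_force: [-0.2, -0.2, 0.5]
opening: 0.374
grasp_force: 0.0
```

```bash
python3 -c "
from h import *
from math import pi
print(sensors.sense()['opening'])
rows([(481.4,-215.2,6,pi,0,1.715)])"
```

```text
0.37364394638624
[0.002, 0.001, 0.002] [0.0006, -0.0018, 0.0555]
```

Scaled: 0.055 m / 0.5 = 0.11, 0.05 m / 0.5 = 0.1.

>>> move_arm(
  motion=[
    [0,0,0,0,-0.003,0.06,0.032],
    [0,0,0,0,-0.003,0.1,0.032],
    [0,0,0,0,-0.003,0.11,0.032],
    [0,0,0,0,-0.003,0.11,0.01],
    [0,0,0,0,-0.003,0.11,0.01],
    [0,0,0,0,-0.003,0.11,0.01],
    [0,0,0,0,-0.003,0.11,0.01],
  ],
  grip_force=60,
)

```text
clock: 4.2
eef_pos: [481.4, -216.1, 6.1]
tcp_rot: [3.14, 0.001, 1.717]
contact_force: [-0.5, 0.9, 6.6]
opening: 0.167
grasp_force: 60.1
```

Gripped. Next I lift it, then carry it to the fixed jaw's side with the foot leading and the tool tilted 0.6 rad, foot down.

```bash
cat >> h.py <<'E'
G=0.0716; UX=np.array([np.cos(G),np.sin(G),0]); UY=np.array([-np.sin(G),np.cos(G),0])
PW=np.array([648.8,148.3,0])
def arc(b,tilt,zc=58,L=84,off=0):
    """TCP pose with pillar b rad below horizontal, foot edge on the jaw side (off mm clear)"""
    D=L*np.cos(b)+8*np.sin(b)+off; zp=zc+L*np.sin(b)-8*np.cos(b)
    R=Ro.from_euler("xyz",[np.pi,0,np.pi/2+G])*Ro.from_rotvec([0,-tilt,0])
    p=PW-D*UY+[0,0,zp]+5*R.as_matrix()[:,2]
    return (*p,*R.as_euler("xyz"))
E
python3 -c "
from h import *
a=arc(.6,.6,off=15); print(np.round(a,3))
rows([a])"
```

```text
[6.55358e+02 5.68660e+01 9.47010e+01 3.14200e+00 6.00000e-01 1.64200e+00]
[0.024, -0.599, 0.072] [0.2447, 0.212, -0.0885]
```

Scaled: -0.17 m / 0.5 = -0.34, -0.14 m / 0.5 = -0.28.

>>> move_arm(
  motion=[
    [0,0,0,0,0,-0.06,0.01],
    [0,0,0,0,0,-0.16,0.01],
    [0,0,0,0,0,-0.28,0.01],
    [0,0,0,0,0,-0.34,0.01],
    [0,0,0,0,0,-0.34,0.01],
  ],
)

```text
clock: 4.82
eef_pos: [482.1, -216.5, 177.8]
tcp_rot: [3.137, 0.003, 1.717]
contact_force: [0.1, -0.2, -3.1]
opening: 0.166
grasp_force: 59.2
```

```bash
python3 -c "
from h import *
a=arc(.6,.6,off=15)
rows([a]);im,d,W=cloud('side');cv2.imwrite('pics/s2.png',cv2.resize(im[150:300,150:350,::-1],(800,600)))"
```

```text
[0.027, -0.597, 0.071] [0.2454, 0.2108, 0.0833]
```

View pics/s2.png

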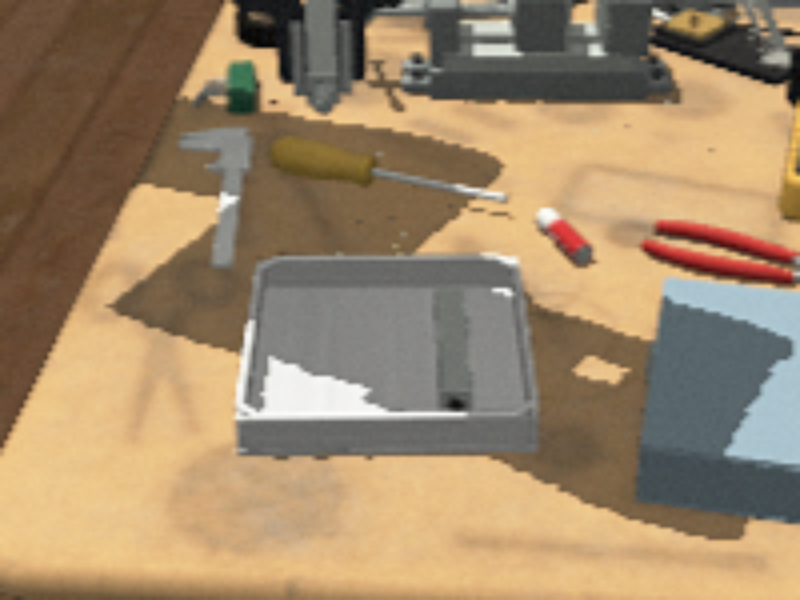

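The pillar is held level in the fingers (stud tip near (322,100) in the crop) and the blank is untouched in the tray. Carrying it to the jaw.

Scaled: 0.245 m / 0.5 = 0.49, 0.211 m / 0.5 = 0.422, -0.597 rad / 3.1416 = -0.19.

>>> move_arm(
  motion=[
    [0,-0.0318,0.0032,0.08,0.07,0,0.01],
    [0,-0.0637,0.0064,0.16,0.14,0,0.01],
    [0.0032,-0.0955,0.0095,0.25,0.21,0,0.01],
    [0.0064,-0.1273,0.0127,0.33,0.28,0.02,0.01],
    [0.0064,-0.1592,0.0191,0.41,0.35,0.06,0.01],
    [0.0086,-0.19,0.0226,0.49,0.422,0.12,0.01],
    [0.0086,-0.19,0.0226,0.49,0.422,0.166,0.01],
    [0.0086,-0.19,0.0226,0.49,0.422,0.166,0.01],
  ],
)

```text
clock: 5.88
eef_pos: [650.9, 56.7, 88.1]
tcp_rot: [-3.126, 0.599, 1.652]
contact_force: [-0.4, -0.1, -1.1]
opening: 0.166
grasp_force: 59.3
```

```bash
python3 -c "
from h import *
s=sensors.sense();print(s['eef_pos'],s['tcp_rot'],s['contact_force'])
im,d,W=cloud('side');cv2.imwrite('pics/s3.png',cv2.resize(im[90:210,210:370,::-1],(800,600)))
m=(W[...,2]>15)&(W[...,2]<140)&(abs(W[...,0]-648)<40)&(W[...,1]<140)&(W[...,1]>-40)
P=W[m]
for y in range(-20,140,8):
  q=P[abs(P[:,1]-y)<4]
  if len(q): print(y,len(q),q[:,2].min().round(),q[:,2].max().round(),q[:,0].min().round(),q[:,0].max().round())
"
```

```text
[650.93802536  56.65277623  88.09833059] [-3.12634387  0.59867791  1.65153222] [-0.43674644 -0.06427007 -1.13036612]
28 1 107.0 107.0 654.0 654.0
36 12 106.0 114.0 649.0 657.0
44 26 92.0 106.0 640.0 663.0
52 51 85.0 114.0 632.0 666.0
60 57 84.0 125.0 630.0 671.0
68 106 75.0 140.0 613.0 685.0
76 89 69.0 140.0 610.0 686.0
84 23 65.0 140.0 611.0 684.0
92 19 59.0 138.0 608.0 683.0
100 4 53.0 136.0 639.0 683.0
108 10 50.0 139.0 639.0 656.0
116 4 41.0 42.0 641.0 652.0
124 5 41.0 52.0 638.0 649.0
132 1 52.0 52.0 638.0 638.0
```

View pics/s3.png

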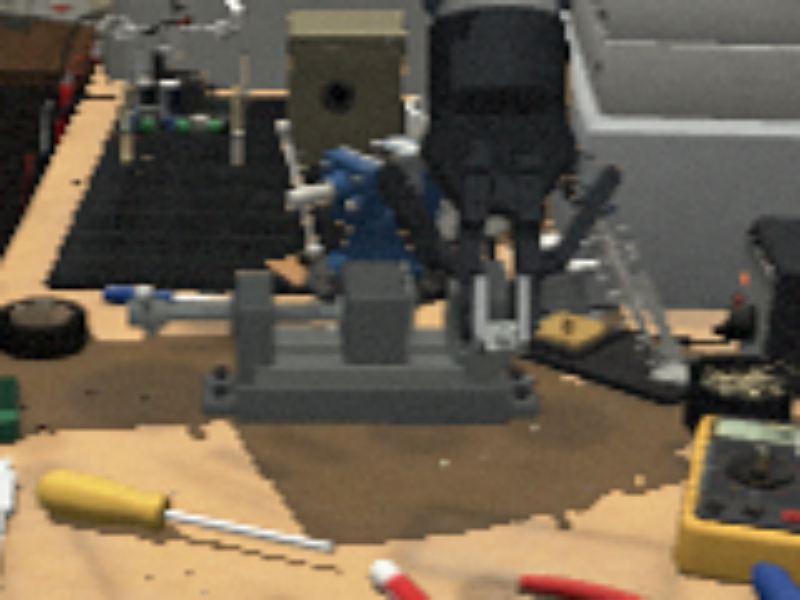

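Side view: the pillar hangs foot-down in front of the fixed jaw (around (500,320) in the crop), about 15 mm clear of its side. Now I push and arc, with less grip.

```bash
python3 -c "
from h import *
f=lambda b:0.6*(1.5-b)/0.9
rows([arc(.6,.6,52,off=5),arc(.6,.6,52,off=-1)]+[arc(b,f(b),52,off=-2) for b in(.66,.72,.78,.84,.9,.96)])"
```

```text
[-0.008, -0.002, 0.005] [0.0097, 0.0034, -0.0046]
[-0.008, -0.002, 0.005] [0.0146, 0.0034, -0.008]
[-0.008, 0.038, 0.005] [0.0153, 0.0034, -0.0136]
[-0.008, 0.078, 0.005] [0.0155, 0.0033, -0.0187]
[-0.008, 0.118, 0.004] [0.016, 0.0033, -0.0237]
[-0.008, 0.158, 0.004] [0.0168, 0.0033, -0.0288]
[-0.009, 0.198, 0.004] [0.0179, 0.0032, -0.0338]
[-0.009, 0.238, 0.004] [0.0193, 0.0032, -0.0388]
```

Scaled: -0.0185 m / 0.5 = -0.037, 0.016 m / 0.5 = 0.032, -0.008 rad / 3.1416 = -0.0025.

>>> move_arm(
  motion=[
    [-0.0025,0,0.0016,0.02,0.006,-0.01,0.01],
    [-0.0025,0,0.0016,0.029,0.006,-0.016,0.01],
    [-0.0025,0.0127,0.0016,0.031,0.006,-0.027,0.01],
    [-0.0025,0.0255,0.0016,0.032,0.006,-0.037,0.01],
  ],
  grip_force=35,
)

```text
clock: 6.42
eef_pos: [654.8, 78.9, 100.4]
tcp_rot: [3.137, 0.52, 1.639]
contact_force: [-0.7, -10.8, 0.4]
opening: 0.166
grasp_force: 57.9
```

```bash
python3 -c "
from h import *
f=lambda b:0.6*(1.5-b)/0.9
print(sensors.sense()['contact_force'],np.round(arc(.72,f(.72),52,off=-2),3))
C=arc(.72,f(.72),52,off=-2)
rows([arc(b,f(b),52,off=-2) for b in(.8,.88,.96,1.04,1.12,1.2)],(C[:3],C[3:]))"
```

```text
[ -0.68832992 -10.81827213   0.42321498] [6.5373e+02 7.9565e+01 9.7035e+01 3.1420e+00 5.2000e-01 1.6420e+00]
[-0.0, 0.053, 0.0] [0.0012, -0.0, -0.0067]
[0.0, 0.107, 0.0] [0.003, -0.0, -0.0133]
[0.0, 0.16, 0.0] [0.0053, 0.0, -0.0198]
[0.0, 0.213, 0.0] [0.0081, -0.0, -0.0261]
[0.0, 0.267, 0.0] [0.0114, -0.0, -0.0322]
[0.0, 0.32, 0.0] [0.0151, 0.0, -0.038]
```

Scaled: -0.02 m / 0.5 = -0.04, -0.0133 m / 0.5 = -0.0266, 0.16 rad / 3.1416 = 0.0509.

>>> move_arm(
  motion=[
    [0,0.0169,0,0.0024,0,-0.0134,0.01],
    [0,0.0341,0,0.006,0,-0.0266,0.01],
    [0,0.0509,0,0.0106,0,-0.04,0.01],
  ],
  grip_force=35,
)

```text
clock: 6.8
eef_pos: [653.9, 93.6, 115.2]
tcp_rot: [3.136, 0.358, 1.639]
contact_force: [1.3, -4.4, -4.1]
opening: 0.166
grasp_force: 54.3
```

```bash
python3 -c "
from h import *
s=sensors.sense();print(s['contact_force'],s['grasp_force'])
im,d,W=cloud('side');cv2.imwrite('pics/s4.png',cv2.resize(im[110:200,260:360,::-1],(660,600)))
m=(W[...,2]>15)&(W[...,2]<140)&(abs(W[...,0]-648)<14)&(W[...,1]<147)&(W[...,1]>0)
P=W[m]
for y in range(0,150,8):
  q=P[abs(P[:,1]-y)<4]
  if len(q): print(y,len(q),q[:,2].min().round(),q[:,2].max().round(),q[:,0].min().round(),q[:,0].max().round())
"
```

```text
[ 1.25999957 -4.4446042  -4.06889162] 54.26295876502991
64 1 139.0 139.0 651.0 651.0
72 20 123.0 139.0 647.0 660.0
80 27 116.0 138.0 637.0 661.0
88 44 104.0 139.0 634.0 662.0
96 15 98.0 139.0 635.0 660.0
104 14 89.0 102.0 645.0 661.0
112 13 80.0 106.0 645.0 660.0
120 14 70.0 89.0 644.0 658.0
128 11 64.0 90.0 644.0 659.0
136 1 67.0 67.0 643.0 643.0
144 105 16.0 76.0 634.0 661.0
```

View pics/s4.png

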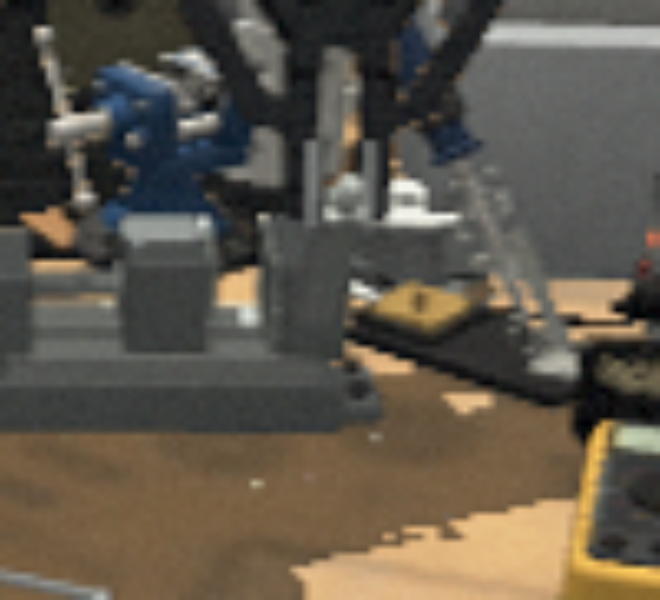

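The view shows the foot on the jaw side around (300,250) in the crop, pillar at about 45–50° and rotating in the fingers. I'll continue the arc.

```bash
python3 -c "
from h import *
f=lambda b:max(0,0.6*(1.5-b)/0.9)
C=arc(.96,f(.96),52,off=-2)
rows([arc(b,f(b),z,off=-2) for b,z in((1.02,51),(1.08,50),(1.14,49),(1.2,48),(1.27,47),(1.34,46),(1.42,45),(1.5,44))],(C[:3],C[3:]))"
```

```text
[-0.0, 0.04, 0.0] [0.0031, -0.0, -0.0034]
[-0.0, 0.08, 0.0] [0.0065, -0.0, -0.0067]
[-0.0, 0.12, 0.0] [0.0102, -0.0, -0.0098]
[-0.0, 0.16, 0.0] [0.014, -0.0, -0.0127]
[-0.0, 0.207, 0.0] [0.0188, -0.0, -0.016]
[-0.0, 0.253, 0.0] [0.0238, -0.0, -0.019]
[-0.0, 0.307, -0.0] [0.0298, -0.0, -0.0222]
[-0.0, 0.36, 0.0] [0.0361, -0.0, -0.025]
```

Scaled: 0.019 m / 0.5 = 0.038, -0.016 m / 0.5 = -0.032, 0.207 rad / 3.1416 = 0.0659.

>>> move_arm(
  motion=[
    [0,0.0127,0,0.006,0,-0.0068,0.01],
    [0,0.0255,0,0.013,0,-0.0134,0.01],
    [0,0.0382,0,0.02,0,-0.02,0.01],
    [0,0.0509,0,0.028,0,-0.0254,0.01],
    [0,0.0659,0,0.038,0,-0.032,0.01],
  ],
  grip_force=30,
)

```text
clock: 7.48
eef_pos: [652.7, 117.5, 123.6]
tcp_rot: [3.135, 0.151, 1.641]
contact_force: [-0.2, -4.0, -0.9]
opening: 0.172
grasp_force: 43.2
```

Scaled: 0.019 m / 0.5 = 0.038, 0.0121 m / 0.5 = 0.0242, 0.153 rad / 3.1416 = 0.0487.

>>> move_arm(
  motion=[
    [0,0.015,0,0.0106,0,-0.004,0.01],
    [0,0.0318,0,0.0242,0,-0.0076,0.01],
    [0,0.0487,0,0.038,0,-0.0104,0.01],
  ],
  grip_force=30,
)

```text
clock: 7.85
eef_pos: [651.5, 137.5, 125.9]
tcp_rot: [3.135, -0.003, 1.642]
contact_force: [-0.1, -3.8, -0.3]
opening: 0.167
grasp_force: 32.2
```

```bash
python3 -c "
from h import *
s=sensors.sense();print(s['contact_force'],s['grasp_force'])
im,d,W=cloud('side');cv2.imwrite('pics/s5.png',cv2.resize(im[110:200,260:360,::-1],(660,600)))
m=(W[...,2]>15)&(W[...,2]<170)&(abs(W[...,0]-648)<12)&(W[...,1]<155)&(W[...,1]>0)
P=W[m]
for z in range(30,170,10):
  q=P[abs(P[:,2]-z)<5]
  if len(q): print(z,len(q),np.percentile(q[:,1],[5,50]).round(1),np.median(q[:,0]))
"
```

```text
[-0.06421053 -3.79915573 -0.33763564] 32.212521561887115
30 24 [143.1 145.9] 645.3223669567574
40 24 [142.7 147. ] 647.619680161891
50 29 [142.5 146.1] 647.1645627793707
60 12 [131.8 146.1] 642.1253404536178
70 26 [127.3 130.3] 647.9539816212618
80 31 [125.7 128. ] 647.262853816273
90 20 [122.  124.5] 650.4809412957093
100 18 [118.6 121.2] 652.4406082973554
110 17 [116.5 118.4] 650.2602449766097
120 20 [113.9 115.7] 650.8687281072052
130 29 [110.7 113.9] 648.8873765882963
140 29 [108.  112.3] 647.9349017085485
150 31 [106.4 111.7] 645.3811131449069
160 35 [105.5 113.2] 647.0800267814438
```

View pics/s5.png

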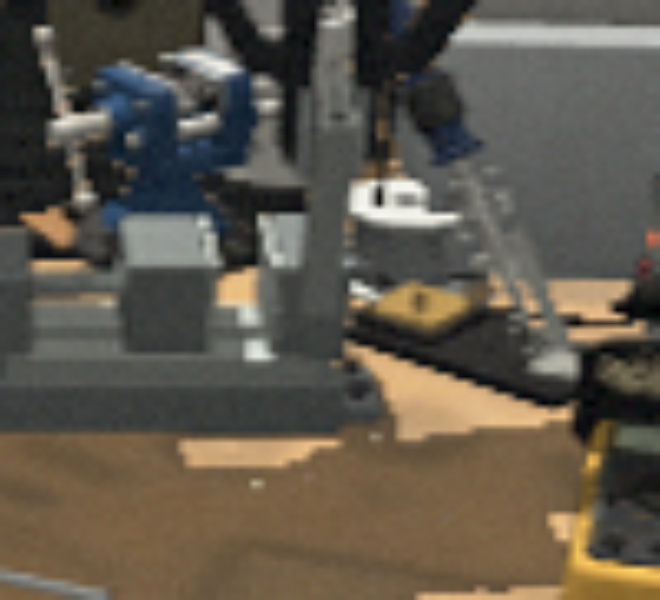

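The pillar is now about 15° from vertical (stud tip near (337,15), foot on the jaw side). I'll compare the finger and pillar positions before moving on.

```bash
python3 -c "
from h import *
s=sensors.sense();print(s['eef_pos'],s['clock'])
im,d,W=cloud('side');np.savez('s5.npz',im=im,W=W)
g=im.mean(-1)
for z in range(100,200,10):
  o=[]
  for x in range(612,700,6):
    m=(abs(W[...,2]-z)<5)&(abs(W[...,0]-x)<3)&(W[...,1]<175)&(W[...,1]>60)
    o.append('%4.0f/%3.0f'%(np.median(W[...,1][m]),np.median(g[m])) if m.sum() else '   .    ')
  print(z,*o)
"
```

```text
[651.46846976 137.62868811 125.92193681] 7.9
100    .        .        .        .        .      135/131  121/ 80  122/ 78  122/ 84    .        .        .        .        .        .    
110    .        .        .        .        .      120/100  119/ 76  119/ 76  120/ 75    .        .        .        .        .        .    
120    .        .        .        .        .      123/ 61  114/ 79  116/ 77  117/ 86    .        .        .        .        .        .    
130    .        .        .        .      126/ 91  125/ 79  113/ 76  113/ 78  120/ 75  129/ 70    .        .        .        .        .    
140    .        .        .      128/ 63  129/ 33  125/ 78  112/ 76  111/ 79  110/ 77  129/ 68  131/ 23    .        .        .        .    
150    .        .        .      127/ 42  127/ 17  124/ 75  108/ 75  109/ 78  108/ 78  127/ 90  132/ 31    .        .        .        .    
160    .        .        .      129/ 74  129/ 18  125/ 70  109/ 99  108/ 89  115/ 95  129/ 72  132/ 41    .        .        .        .    
170  121/140  121/ 32  129/ 55  129/ 19  123/ 22  123/ 19  110/109  106/105  131/ 58  125/ 26  126/ 24  132/ 24  127/ 25  128/ 42    .    
180  121/ 41  121/ 23  125/ 23  128/ 25  122/ 26  122/ 24  107/106  107/107  135/ 47  126/ 24  124/ 26  131/ 25  126/ 28  128/ 25  127/ 16
190  121/ 25  124/ 23    .      143/ 81  122/ 19  120/ 22    .        .      135/ 45  122/ 22  125/ 28    .      146/ 40  127/ 25  127/ 23
```

The pads now hold only the pillar's edge, with the pillar leaning about 0.25 rad. I'll grip harder, back off the jaw and tilt the tool to bring the pillar upright.

Scaled: -0.055 m / 0.5 = -0.11, -0.03 m / 0.5 = -0.06, -0.25 rad / 3.1416 = -0.0796.

>>> move_arm(
  motion=[
    [0,0,0,0,0,0,0.005],
    [0,0,0,0,0,0,0.005],
    [0,0,0,-0.02,0,0,0.005],
    [0,-0.0255,0,-0.06,0,0,0.005],
    [0,-0.0509,0,-0.096,0,0,0.005],
    [0,-0.0796,0,-0.11,0,0,0.005],
    [0,-0.0796,0,-0.11,0,0,0.005],
  ],
  grip_force=90,
)

```text
clock: 8.82
eef_pos: [654.5, 84.4, 123.2]
tcp_rot: [3.138, 0.247, 1.643]
contact_force: [-0.5, 1.5, -2.1]
opening: 0.128
grasp_force: 88.1
```

```bash
cat >> h.py <<'E'
def pil(x0,y0,r=25,zmin=5,zmax=150,cam='side'):
    im,d,W=cloud(cam)
    for z in range(zmin,zmax,10):
        m=(abs(W[...,2]-z)<5)&(abs(W[...,0]-x0)<r)&(abs(W[...,1]-y0)<r)
        if m.sum()>2: q=W[m];print(z,m.sum(),'y',np.percentile(q[:,1],[10,50]).round(1),'x',np.percentile(q[:,0],[3,50,97]).round(1))
    return im,W
E
python3 -c "
from h import *
s=sensors.sense();print(s['contact_force'],s['grasp_force'],s['opening'])
pil(648,75,r=30,zmin=20,zmax=190)
"
```

```text
[-0.45144685  1.5215991  -2.14869039] 88.05876606144011 0.12788392580584496
70 21 y [63.9 66.1] x [647.8 655.7 662.3]
80 28 y [64.1 65.9] x [647.4 654.9 663.3]
90 20 y [61.8 64.2] x [647.4 654.6 662.4]
100 22 y [61.7 64.4] x [648.3 655.2 662.7]
110 26 y [60.7 63. ] x [647.8 655.5 663.4]
120 25 y [60.5 62.7] x [646.  654.5 662.8]
130 37 y [59.5 63.6] x [639.2 653.9 670.2]
140 53 y [60.1 74.1] x [636.2 651.  672.9]
150 62 y [59.3 77.2] x [635.7 652.9 672.1]
160 66 y [58.9 80. ] x [635.2 652.3 671.3]
170 73 y [63.7 82.4] x [622.  651.3 675.9]
180 71 y [75.8 84.8] x [618.6 644.1 672.7]
```

Scaled: 0.049 m / 0.5 = 0.098, 0.03 m / 0.5 = 0.06, -0.07 rad / 3.1416 = -0.0223.

>>> move_arm(
  motion=[
    [0,-0.0127,0,0.006,0,0.024,0.005],
    [0,-0.0223,0,0.015,0,0.06,0.005],
    [0,-0.0223,0,0.025,0,0.098,0.005],
    [0,-0.0223,0,0.025,0,0.098,0.005],
    [0,-0.0223,0,0.025,0,0.098,0.005],
  ],
)

```text
clock: 9.5
eef_pos: [655.4, 83.4, 73.6]
tcp_rot: [3.136, 0.317, 1.64]
contact_force: [-0.3, 0.0, -2.3]
opening: 0.123
grasp_force: 88.1
```

```bash
python3 -c "
from h import *
s=sensors.sense();print(s['contact_force'],s['grasp_force'],s['opening'])
pil(655,75,r=22,zmin=3,zmax=120)
"
```

```text
[-0.33495789  0.04007525 -2.31937515] 88.12002204358578 0.1230887226290333
3 113 y [58.9 73.5] x [633.6 654.5 675.4]
13 5 y [61.7 62.4] x [649.3 656.4 663.9]
23 24 y [58.4 61.1] x [648.4 656.  664.2]
33 19 y [58.7 61.2] x [649.8 655.6 663.5]
43 19 y [58.6 60.7] x [649.2 656.9 662.9]
53 26 y [59.  60.6] x [648.8 656.5 664.8]
63 23 y [59.8 61.5] x [648.5 655.9 664.1]
73 26 y [59.  62.2] x [643.3 655.6 663.4]
83 36 y [58.5 62.7] x [639.3 654.6 671.3]
93 58 y [60.3 72.6] x [636.4 652.7 673.7]
103 57 y [61.  79.3] x [636.3 650.8 673.1]
113 61 y [61.7 80. ] x [635.7 655.3 673.4]
```

Scaled: 0.0095 m / 0.5 = 0.019, 0.0048 m / 0.5 = 0.0096.

>>> move_arm(
  motion=[
    [0,0,0,0.0032,0,0.0096,0.005],
    [0,0,0,0.0062,0,0.019,0.005],
    [0,0,0,0.0062,0,0.019,0.005],
  ],
)

```text
clock: 9.93
eef_pos: [654.8, 83.5, 62.8]
tcp_rot: [3.138, 0.318, 1.641]
contact_force: [0.1, 0.3, -2.3]
opening: 0.126
grasp_force: 88.1
```

Scaled: 0.0019 m / 0.5 = 0.0038, 0.0006 m / 0.5 = 0.0012.

>>> move_arm(
  motion=[
    [0,0,0,0.0012,0,0.0038,0.005],
    [0,0,0,0.0012,0,0.0038,0.005],
  ],
)

```text
clock: 10.18
eef_pos: [655.1, 83.6, 61.1]
tcp_rot: [3.137, 0.317, 1.641]
contact_force: [-0.0, 1.0, -2.4]
opening: 0.128
grasp_force: 88.1
```

>>> move_arm(
  motion=[
    [0,0,0,0.0012,0,0.0038,0.005],
    [0,0,0,0.0012,0,0.0038,0.005],
  ],
)

```text
clock: 10.42
eef_pos: [655.5, 83.7, 59.6]
tcp_rot: [3.136, 0.317, 1.641]
contact_force: [0.8, 0.3, -0.3]
opening: 0.13
grasp_force: 88.4
```

Scaled: 0.0014 m / 0.5 = 0.0028, 0.0005 m / 0.5 = 0.001.

>>> move_arm(
  motion=[
    [0,0,0,0.001,0,0.0028,0.005],
    [0,0,0,0.001,0,0.0028,0.005],
  ],
)

```text
clock: 10.68
eef_pos: [656.1, 83.8, 59.4]
tcp_rot: [3.135, 0.318, 1.64]
contact_force: [-1.6, 1.5, 10.6]
opening: 0.126
grasp_force: 88.8
```

Scaled: 0.001 m / 0.5 = 0.002, 0.0003 m / 0.5 = 0.0006.

>>> move_arm(
  motion=[
    [0,0,0,0.0006,0,0.002,0.005],
    [0,0,0,0.0006,0,0.002,0.005],
  ],
  grip_force=35,
)

```text
clock: 10.92
eef_pos: [656.6, 83.8, 59.3]
tcp_rot: [3.134, 0.318, 1.64]
contact_force: [-2.7, 0.4, 17.2]
opening: 0.128
grasp_force: 89.8
```

```bash
python3 -c "
from h import *
s=sensors.sense();print(s['contact_force'],s['wrist_torque'],s['grasp_force'],s['opening'])
pil(655,75,r=22,zmin=8,zmax=80)
"
```

```text
[-2.71632056  0.38102023 17.24665137] [-0.58362204  0.49375814 -0.16503962] 89.76951960241422 0.12848916747841935
8 24 y [59.9 62.3] x [649.  657.2 674.1]
18 24 y [59.8 61.8] x [648.7 656.3 664.6]
28 21 y [58.9 61.5] x [650.4 655.9 663.6]
38 19 y [58.8 61.1] x [649.6 657.8 664.5]
48 26 y [58.4 61.7] x [649.3 657.1 665. ]
58 26 y [59.7 61.8] x [647.8 656.2 664.4]
68 36 y [59.9 63.5] x [638.4 654.3 672.5]
78 58 y [61.2 75. ] x [637.6 653.8 674.8]
```

>>> move_arm(
  motion=[
    [0,0,0,0,0,0,0.01],
    [0,0,0,0,0,0,0.012],
    [0,0,0,0,0,0,0.014],
  ],
  grip_force=20,
)

```text
clock: 11.35
eef_pos: [656.4, 83.7, 59.1]
tcp_rot: [3.134, 0.318, 1.64]
contact_force: [-2.8, 2.0, 16.3]
opening: 0.163
grasp_force: 32.7
```

>>> move_arm(
  motion=[
    [0,0,0,0,0,0,0.02],
    [0,0,0,0,0,0,0.026],
    [0,0,0,0,0,0,0.034],
    [0,0,0,0,0,0,0.034],
  ],
)

```text
clock: 11.85
eef_pos: [655.1, 83.5, 56.5]
tcp_rot: [3.137, 0.318, 1.641]
contact_force: [0.2, 0.4, -0.0]
opening: 0.396
grasp_force: 0.0
```

```bash
python3 -c "
from h import *
s=sensors.sense();print(s['contact_force'],s['wrist_torque'],s['grasp_force'],s['opening'])
im,W=pil(656,75,r=22,zmin=8,zmax=125)
cv2.imwrite('pics/s6.png',cv2.resize(im[110:200,260:360,::-1],(660,600)))
"
```

```text
[ 0.23717391  0.4085977  -0.04365079] [ 0.15543537 -0.0042754  -0.04727379] 0.0 0.3958119989920699
8 20 y [60.1 62.3] x [643.7 655.8 669.2]
18 25 y [59.7 61.9] x [648.8 656.3 664.7]
28 21 y [59.6 61.3] x [648.5 655.6 663.9]
38 22 y [59.3 60.7] x [649.7 657.5 663.3]
48 22 y [59.9 62.9] x [649.2 655.8 664.9]
58 33 y [60.2 62. ] x [648.3 656.5 673. ]
68 40 y [60.3 68.4] x [634.9 658.3 677.7]
78 42 y [60.8 68.7] x [634.3 659.1 677.2]
88 44 y [59.9 65.4] x [634.8 658.4 676.8]
98 37 y [61.6 68.1] x [637.5 659.3 676.3]
108 27 y [64.3 69.8] x [635.7 658.2 676. ]
118 23 y [67.6 88.7] x [635.1 660.6 677.5]
```

The pillar is standing free and upright. I'll retract along the tool axis, level the tool and measure.

Scaled: -0.14 m / 0.5 = -0.28, -0.125 m / 0.5 = -0.25, 0.318 rad / 3.1416 = 0.1012.

>>> move_arm(
  motion=[
    [0,0,0,0,0,0,0.034],
    [0,0,0,0,0,-0.05,0.034],
    [0,0,0,0,0,-0.12,0.034],
    [0,0,0,0,0,-0.2,0.034],
    [0,0.0509,0,-0.03,0,-0.25,0.04],
    [0,0.1012,0,-0.09,0,-0.28,0.045],
    [0,0.1012,0,-0.09,0,-0.28,0.045],
    [0,0.1012,0,-0.09,0,-0.28,0.045],
  ],
)

```text
clock: 12.9
eef_pos: [654.1, 84.1, 203.5]
tcp_rot: [3.138, 0.001, 1.641]
contact_force: [-0.2, -0.1, 0.4]
opening: 0.526
grasp_force: 0.0
```

```bash
python3 -c "
from h import *
s=sensors.sense();print(s['eef_pos'],s['tcp_rot'],s['contact_force'])
for c in('side','top','wrist'):
  im,d,W=cloud(c);np.savez(c+'7.npz',im=im,W=W)
  for lo,hi in((20,93),(92,102),(103,120)):
    m=(W[...,2]>lo)&(W[...,2]<hi)&(abs(W[...,0]-656)<25)&(abs(W[...,1]-71)<25)
    if m.sum()>4:
      q=W[m];r=cv2.minAreaRect(q[:,:2].astype(np.float32));print(c,lo,m.sum(),np.median(q,0).round(1),np.round(r[0],1),np.round(r[1],1),round(r[2],1),q[:,:2].min(0).round(1),q[:,:2].max(0).round(1))
"
```

```text
[654.09990339  84.07314943 203.45185976] [3.13771662e+00 5.22603267e-04 1.64073451e+00] [-0.2095052  -0.10540952  0.39110448]
side 20 164 [656.1  61.4  58.8] [656.8  66.4] [16.2 20.5] 2.9 [648.3  55.9] [665.   76.2]
side 92 26 [656.4  64.7  96.7] [656.6  67.8] [15.6 15.2] 1.1 [648.8  60.3] [664.4  75.5]
side 103 18 [655.9  66.8 110.2] [657.1  67.9] [8.1 6.2] 1.8 [653.   64.6] [661.1  70.9]
top 20 85 [648.7  66.9  58.5] [652.6  66.6] [11.3 21.8] 46.8 [647.  62.] [664.4  77.9]
top 92 35 [652.6  67.5  96.5] [655.8  70. ] [15.3 15.7] 12.2 [648.2  62.4] [664.4  77.9]
top 103 21 [654.4  70.3 113.6] [655.6  70.1] [7.5 9.1] 39.2 [651.7  66. ] [660.3  75.2]
wrist 20 274 [656.1  78.7  62.8] [656.2  78.4] [16.   1.6] 2.8 [648.2  77.3] [664.2  79.5]
wrist 92 187 [656.1  74.7  95.4] [656.6  70.9] [14.9 16.2] 4.1 [648.7  62.4] [664.6  79.4]
wrist 103 126 [656.3  72.4 112.4] [656.4  71.1] [8.9 9.2] 2.7 [651.9  66.5] [660.9  75.7]
```

Scaled: 0.141 m / 0.5 = 0.282, 0.12 m / 0.5 = 0.24.

>>> move_arm(
  motion=[
    [0,0,0,-0.0266,0.0028,0.08,0.04],
    [0,0,0,-0.0266,0.0028,0.17,0.04],
    [0,0,0,-0.0266,0.0028,0.24,0.04],
    [0,0,0,-0.0266,0.0028,0.282,0.04],
    [0,0,0,-0.0266,0.0028,0.282,0.04],
  ],
)

```text
clock: 13.68
eef_pos: [656.2, 72.2, 61.0]
tcp_rot: [3.14, -0.0, 1.643]
contact_force: [-0.0, 0.2, 0.1]
opening: 0.471
grasp_force: 0.0
```

>>> move_arm(
  motion=[
    [0,0,0,0,0,0,0.025],
    [0,0,0,0,0,0,0.01],
    [0,0,0,0,0,0,0.01],
    [0,0,0,0,0,0,0.01],
  ],
  grip_force=60,
)

```text
clock: 14.18
eef_pos: [658.6, 71.6, 64.4]
tcp_rot: [3.134, -0.001, 1.642]
contact_force: [-0.4, 1.1, 7.2]
opening: 0.176
grasp_force: 59.6
```

```bash
python3 -c "
from h import *
s=sensors.sense();print(s['contact_force'],s['tcp_rot'],s['qpos'])
w=np.load('w1.npz')['W'];t=np.load('top.npz')['W'];v=np.load('wrist7.npz')['W'];tt=np.load('top7.npz')['W']
for n,W in(('w1',w),('top',t),('w7',v),('top7',tt)):
  m=(abs(W[...,2]-80)<3)&(W[...,0]>555)&(W[...,0]<675)&(W[...,1]>135)&(W[...,1]<215)
  q=W[m]
  if len(q)<20: continue
  a=(q-[591,175.5,0])@UX; b=(q-[591,175.5,0])@UY
  k=b>-26
  g=np.sort(a[k&(abs(b)<24)]); i=np.argmax(np.diff(g)); print(n,len(q),'gap',g[i],g[i+1],'ends',g[[0,-1]],'y',np.percentile(b[a>35],[1,99]).round(1),np.percentile(b[a<25],[1,99]).round(1))
"
```

```text
[-0.36822869  1.08688162  7.20389256] [ 3.13421775e+00 -7.84628887e-04  1.64196267e+00] [1.05800639e-01 5.88830986e-01 1.67072185e+00 6.89112537e-04
 8.74642280e-01 3.41972333e-02]
w1 2474 gap 15.439336833739688 37.62184640467949 ends [-24.78963815  72.62344584] y [-29.4  32. ] [-27.6  30.3]
top 769 gap 16.193598850985275 38.260036858006536 ends [-23.94255171  73.71157536] y [-32.5  29.8] [-30.1  27.8]
w7 6134 gap 16.41773494090937 39.03802477201712 ends [-23.41231065  73.95899328] y [-31.3  30.1] [-29.7  28.5]
```

>>> move_arm(
  motion=[
    [0,0,0,0,0,-0.04,0.01],
    [0,0,0,0,0,-0.12,0.01],
    [0,0,0,0,0,-0.19,0.01],
    [0,0,0,0.08,-0.03,-0.19,0.01],
    [0,0,0,0.16,-0.06,-0.19,0.01],
    [0,0,0,0.2,-0.064,-0.19,0.01],
    [0,0,0,0.2,-0.064,-0.19,0.01],
    [0,0,0,0.2,-0.064,-0.19,0.01],
  ],
)

```text
clock: 15.18
eef_pos: [618.4, 168.1, 157.9]
tcp_rot: [3.137, -0.0, 1.642]
contact_force: [0.9, 0.1, -2.6]
opening: 0.177
grasp_force: 58.8
```

```bash
python3 -c "
from h import *
s=sensors.sense();print(s['contact_force'],s['tcp_rot'],s['eef_pos'])
p=s['eef_pos'];o=np.array([591,175.5,0]);print('tcp in vice',(p-o)@UX,(p-o)@UY)
im,d,W=cloud('side')
for z in range(85,200,10):
  m=(abs(W[...,2]-z)<5)&(abs(W[...,0]-p[0])<25)&(abs(W[...,1]-p[1]+8)<14)
  if m.sum()>2: q=W[m];print(z,m.sum(),'y',np.percentile(q[:,1],[10,50]).round(1),'x',np.percentile(q[:,0],[3,50,97]).round(1))
"
```

```text
[ 0.94201198  0.09766922 -2.62160026] [ 3.13668893e+00 -4.82386611e-05  1.64207221e+00] [618.36625496 168.12176445 157.94985788]
tcp in vice 26.768307143526155 -9.317081246732847
85 26 y [148.6 160.4] x [594.2 632.8 643. ]
95 7 y [155.5 157.3] x [610.6 616.1 624.1]
105 22 y [156.  158.3] x [610.3 617.3 624.4]
115 21 y [155.4 158.7] x [610.  618.1 626.7]
125 20 y [155.  158.9] x [611.9 619.1 626.2]
135 22 y [156.1 157.7] x [611.6 618.7 625.7]
145 19 y [154.5 157.1] x [611.  619.1 625.1]
155 25 y [156.7 159.1] x [610.6 618.9 630.5]
165 40 y [154.7 157.6] x [604.5 618.5 634.6]
175 58 y [155.9 158.7] x [598.8 618.  639.7]
185 51 y [155.2 158.5] x [598.3 617.3 638. ]
195 59 y [156.2 159.5] x [597.9 619.6 638.9]
```

Scaled: 0.053 m / 0.5 = 0.106, 0.009 m / 0.5 = 0.018.

>>> move_arm(
  motion=[
    [0,0,0,0.018,0.0024,0,0.01],
    [0,0,0,0.018,0.0024,0.02,0.01],
    [0,0,0,0.018,0.0024,0.04,0.01],
    [0,0,0,0.018,0.0024,0.07,0.01],
    [0,0,0,0.018,0.0024,0.1,0.01],
    [0,0,0,0.018,0.0024,0.106,0.01],
    [0,0,0,0.018,0.0024,0.106,0.01],
  ],
)

```text
clock: 16.1
eef_pos: [618.7, 177.9, 104.4]
tcp_rot: [3.137, -0.0, 1.642]
contact_force: [0.2, 0.4, -1.7]
opening: 0.176
grasp_force: 58.8
```

Scaled: 0.002 m / 0.5 = 0.004.

>>> move_arm(
  motion=[
    [0,0,0,0,0,0.004,0.01],
    [0,0,0,0,0,0.004,0.01],
  ],
)

```text
clock: 16.35
eef_pos: [619.0, 178.0, 103.1]
tcp_rot: [3.136, -0.001, 1.642]
contact_force: [0.4, -0.0, -2.3]
opening: 0.174
grasp_force: 58.8
```

Scaled: 0.0015 m / 0.5 = 0.003.

>>> move_arm(
  motion=[
    [0,0,0,0,0,0.003,0.01],
    [0,0,0,0,0,0.003,0.01],
  ],
)

```text
clock: 16.6
eef_pos: [618.7, 178.0, 101.2]
tcp_rot: [3.137, -0.001, 1.642]
contact_force: [-0.2, 0.1, -3.2]
opening: 0.177
grasp_force: 58.8
```

Scaled: 0.001 m / 0.5 = 0.002.

>>> move_arm(
  motion=[
    [0,0,0,0,0,0.002,0.01],
    [0,0,0,0,0,0.002,0.01],
  ],
)

```text
clock: 16.85
eef_pos: [618.9, 178.0, 100.5]
tcp_rot: [3.137, -0.001, 1.642]
contact_force: [-0.5, -0.5, 0.5]
opening: 0.178
grasp_force: 59.2
```

Touching the bed. One more millimetre to seat it, then release and retreat.

Scaled: 0.001 m / 0.5 = 0.002.

>>> move_arm(
  motion=[
    [0,0,0,0,0,0.002,0.01],
    [0,0,0,0,0,0.002,0.01],
  ],
)

```text
clock: 17.1
eef_pos: [619.1, 178.1, 100.4]
tcp_rot: [3.136, -0.001, 1.642]
contact_force: [-2.5, -0.2, 8.4]
opening: 0.175
grasp_force: 60.6
```

>>> move_arm(
  motion=[
    [0,0,0,0,0,0,0.012],
    [0,0,0,0,0,0,0.014],
    [0,0,0,0,0,0,0.02],
    [0,0,0,0,0,0,0.028],
    [0,0,0,0,0,0,0.034],
    [0,0,0,0,0,0,0.034],
    [0,0,0,0,0,0,0.034],
  ],
  grip_force=20,
)

```text
clock: 17.98
eef_pos: [618.7, 178.0, 99.1]
tcp_rot: [3.137, -0.001, 1.642]
contact_force: [0.2, -0.2, -0.2]
opening: 0.402
grasp_force: 0.0
```

Scaled: -0.16 m / 0.5 = -0.32, -0.15 m / 0.5 = -0.3.

>>> move_arm(
  motion=[
    [0,0,0,0,0,-0.04,0.034],
    [0,0,0,0,0,-0.12,0.034],
    [0,0,0,0,0,-0.22,0.034],
    [0,0,0,0,-0.08,-0.3,0.034],
    [0,0,0,0,-0.2,-0.3,0.034],
    [0,0,0,0,-0.32,-0.3,0.02],
    [0,0,0,0,-0.32,-0.3,0.0],
  ],
)

```text
clock: 18.85
eef_pos: [454.7, 165.8, 249.6]
tcp_rot: [3.138, -0.001, 1.643]
contact_force: [1.3, 0.3, 0.0]
opening: 0.032
grasp_force: 0.0
```

```bash
python3 -c "
from h import *
s=sensors.sense();print(s['tcp_rot'],s['eef_pos'],s['contact_force'])
o=np.array([591,175.5,0])
for c in('side','top','wrist'):
  im,d,W=cloud(c);np.savez(c+'8.npz',im=im,W=W)
  V=np.stack([(W-o)@UX,(W-o)@UY,W[...,2]],-1)
  for lo,hi in((84,95),(95,127),(127,137),(140,160)):
    m=(V[...,2]>lo)&(V[...,2]<hi)&(abs(V[...,0]-27)<20)&(abs(V[...,1])<20)
    if m.sum()>4: q=V[m];print(c,lo,m.sum(),'x',np.percentile(q[:,0],[3,50,97]).round(1),'y',np.percentile(q[:,1],[3,50,97]).round(1))
  m=(V[...,0]<-100)&(V[...,0]>-190)&(abs(V[...,1])<60)&(V[...,2]>14)&(V[...,2]<120)
  q=V[m];
  for y in range(-55,56,10):
    k=q[abs(q[:,1]-y)<5]
    if len(k)>2: print('  bar',c,y,len(k),'x',np.median(k[:,0]).round(1),'z',np.percentile(k[:,2],[5,50,95]).round(1))
"
```

```text
[ 3.13775179e+00 -5.00219676e-04  1.64307419e+00] [454.68121654 165.80642229 249.59930856] [1.30560732 0.29924357 0.04922001]
side 84 25 x [20.  25.5 33.9] y [-11.3  -8.8   2.2]
side 95 63 x [20.8 27.6 35.7] y [-12.5  -9.3  -4.5]
side 127 22 x [20.3 27.3 34.9] y [-12.5  -7.9  -0.2]
side 140 16 x [24.1 28.2 31.5] y [-9.8 -4.9 -1.2]
  bar side -45 6 x -137.3 z [82.  86.  87.8]
  bar side -35 7 x -140.3 z [81.4 86.5 89.4]
  bar side -15 12 x -134.8 z [56.6 60.1 64.5]
  bar side -5 51 x -124.9 z [55.6 61.6 66.5]
  bar side 5 4 x -129.4 z [64.3 65.9 67.5]
  bar side 25 3 x -135.4 z [33.5 37.4 38.1]
  bar side 35 4 x -140.1 z [31.  33.1 34.7]
top 84 18 x [19.7 20.8 32.8] y [-8.8 -5.6  5.9]
top 95 53 x [19.6 20.8 33.9] y [-8.7 -6.7  5. ]
top 127 39 x [20.1 24.1 35.2] y [-8.5 -4.6  5.6]
top 140 21 x [23.2 26.3 31.1] y [-5.  -1.8  2.6]
  bar top -45 7 x -137.6 z [83.5 87.3 89.5]
  bar top -35 16 x -137.4 z [82.7 87.3 89.8]
  bar top -25 9 x -138.5 z [74.3 78.  81.4]
  bar top -15 11 x -137.8 z [68.3 71.6 74.3]
  bar top -5 86 x -129.7 z [58.4 63.5 68.4]
  bar top 5 50 x -130.9 z [62.  64.9 68.7]
  bar top 15 11 x -137.9 z [46.8 49.5 54.4]
  bar top 25 8 x -138.4 z [38.2 44.4 47.8]
  bar top 35 17 x -138.3 z [33.3 36.6 41.2]
wrist 84 95 x [20.4 21.2 34.1] y [-7.   2.8  7.8]
wrist 95 355 x [20.3 21.2 34.5] y [-7.2  3.1  7.7]
wrist 127 235 x [20.6 24.9 35.1] y [-7.8  2.4  7.6]
wrist 140 147 x [23.8 26.8 32.3] y [-4.6  0.4  4.1]
  bar wrist -45 8 x -136.8 z [84.9 86.5 87.4]
  bar wrist -35 84 x -136.8 z [80.  86.4 88.7]
  bar wrist -25 59 x -137.4 z [72.9 76.5 80.3]
  bar wrist -15 52 x -136.3 z [66.6 70.1 73.6]
  bar wrist -5 212 x -129.3 z [60.8 63.6 66.6]
  bar wrist 5 291 x -130.4 z [57.4 62.4 66.4]
  bar wrist 15 45 x -136.4 z [45.9 49.6 53.8]
  bar wrist 25 45 x -136.4 z [38.8 42.7 46.1]
  bar wrist 35 62 x -136.4 z [33.8 36.6 38.8]
  bar wrist 45 12 x -136.4 z [32.6 34.8 36.8]
```

The pillar stands between the jaws (vice x 20.5–35 in a gap of 16–39). The bar is at vice x ≈ −136.5, its −y end up about 0.6 rad. First push: down on the −y end.

Scaled: 0.214 m / 0.5 = 0.428, 0.203 m / 0.5 = 0.406.

>>> move_arm(
  motion=[
    [0,0,0,-0.06,0.005,0.12,0],
    [0,0,0,-0.06,0.005,0.24,0],
    [0,0,0,-0.06,0.005,0.292,0],
    [0,0,0,-0.06,0.005,0.326,0],
    [0,0,0,-0.06,0.005,0.356,0],
    [0,0,0,-0.06,0.005,0.384,0],
    [0,0,0,-0.056,0.005,0.406,0],
    [0,0,0,-0.046,0.005,0.428,0],
  ],
)

```text
clock: 20.0
eef_pos: [466.0, 143.8, 34.8]
tcp_rot: [3.133, -0.001, 1.642]
contact_force: [4.1, -2.3, 10.5]
opening: -0.003
grasp_force: 6.2
```

```bash
cat >> h.py <<'E'
def bar(c='side'):
    o=np.array([591,175.5,0]); im,d,W=cloud(c)
    s=sensors.sense();p=s['eef_pos']-o;print('tcp x %.1f r %.1f h %.1f'%(p@UX,-p@UY,p[2]-58),s['contact_force'].round(1))
    V=np.stack([(W-o)@UX,-((W-o)@UY),W[...,2]-58],-1)
    m=(V[...,0]<-122)&(V[...,0]>-150)&(np.hypot(V[...,1],V[...,2])>13)&(np.hypot(V[...,1],V[...,2])<55)&(im.min(-1)>70)&(V[...,2]>-50)
    q=V[m]; print(c,len(q)); 
    if len(q): print(q[np.linspace(0,len(q)-1,min(14,len(q))).astype(int)].round().astype(int).tolist())
E
python3 -c "
from h import *
bar();bar('top')"
```

```text
tcp x -127.1 r 22.0 h -24.1 [ 7.1 -2.6  0. ]
side 38
[[-141, 29, 16], [-129, 34, 14], [-129, 34, 12], [-124, 35, 6], [-130, 37, 0], [-130, 34, -7], [-139, 31, -14], [-136, 23, -21], [-124, 38, -15], [-130, 35, -19], [-136, 32, -27], [-136, 35, -29], [-136, 34, -32], [-133, 36, -34]]
tcp x -127.0 r 22.1 h -23.8 [ 7.1 -2.4 -2.6]
top 5
[[-134, 27, -31], [-134, 29, -32], [-136, 27, -29], [-136, 29, -32], [-139, 29, -30]]
```

```bash
python3 -c "
from h import *
s=sensors.sense();print({k:np.round(v,3) for k,v in s.items()})
for c in('top','wrist'):
  im,d,W=cloud(c)
  o=np.array([591,175.5,0]);V=np.stack([(W-o)@UX,-((W-o)@UY),W[...,2]],-1)
  for lo,hi in((84,95),(95,127),(127,137),(140,160)):
    m=(V[...,2]>lo)&(V[...,2]<hi)&(abs(V[...,0]-27)<20)&(abs(V[...,1])<20)
    if m.sum()>4: q=V[m];print(c,lo,m.sum(),'x',np.percentile(q[:,0],[3,50,97]).round(1),'r',np.percentile(q[:,1],[3,50,97]).round(1))
"
```

```text
{'clock': np.float64(20.1), 'qpos': array([ 2.980e-01,  4.340e-01,  2.073e+00, -2.000e-03,  6.270e-01,
        2.280e-01]), 'qvel': array([-0.003, -0.01 , -0.002, -0.002,  0.015, -0.007]), 'joint_efforts': array([  2.115, -50.486, -15.416,   0.769,   1.824,   0.068]), 'eef_pos': array([465.89 , 144.371,  34.236]), 'tcp_rot': array([ 3.133e+00, -1.000e-03,  1.642e+00]), 'contact_force': array([ 7.126, -2.425, -2.611]), 'wrist_torque': array([-0.286, -1.089,  0.029]), 'grasp_force': np.float64(5.042), 'opening': np.float64(0.001)}
top 84 14 x [13.  22.  33.8] r [ 1.2  8.4 11.5]
top 95 38 x [19.9 21.7 33.1] r [-3.2  8.   8.9]
top 127 38 x [19.8 24.2 35.1] r [-6.3  5.4  8.8]
top 140 22 x [23.4 26.5 31.6] r [-2.6  1.7  5.2]
```

The tips slid off the bar sideways (TCP at vice x −127). I'll lift, turn the tool 90° so the 22 mm pad width lies across the bar, and go to the other end.

Scaled: -0.13 m / 0.5 = -0.26, -0.12 m / 0.5 = -0.24, 1.08 rad / 3.1416 = 0.3438.

>>> move_arm(
  motion=[
    [0,0,0,0,0,-0.12,0],
    [0,0,0,0,0,-0.24,0],
    [0,0,0.0573,0.04,0,-0.26,0],
    [0,0,0.1146,0.08,0,-0.26,0],
    [0,0,0.1719,0.12,0,-0.26,0],
    [0,0,0.2292,0.166,0,-0.26,0],
    [0,0,0.2865,0.166,0,-0.26,0],
    [0,0,0.3438,0.166,0,-0.26,0],
  ],
)

```text
clock: 21.2
eef_pos: [456.8, 226.9, 164.1]
tcp_rot: [3.14, -0.004, 0.557]
contact_force: [0.4, -0.3, 0.6]
opening: -0.0
grasp_force: 0.0
```

Scaled: 0.49 rad / 3.1416 = 0.156.

>>> move_arm(
  motion=[
    [0,0,0.0541,0,0,0,0],
    [0,0,0.1082,0,0,0,0],
    [0,0,0.156,0,0,0,0],
    [0,0,0.156,0,0,0,0],
  ],
)

```text
clock: 21.7
eef_pos: [456.9, 226.5, 164.2]
tcp_rot: [-3.141, -0.004, 0.073]
contact_force: [-0.4, -0.3, 0.2]
opening: -0.002
grasp_force: 0.0
```

```bash
python3 -c "
from h import *
bar();bar('top');bar('wrist');print(sensors.sense()['tcp_rot'])"
```

```text
tcp x -130.0 r -60.5 h 106.3 [-0.4  0.   0.4]
side 57
[[-137, -29, 36], [-135, -32, 32], [-135, -31, 29], [-137, -24, 25], [-134, -19, 21], [-134, -15, 16], [-134, -8, 13], [-139, 12, -10], [-136, 19, -11], [-136, 23, -15], [-139, 33, -20], [-141, 37, -25], [-142, 38, -27], [-133, 43, -28]]
tcp x -130.0 r -60.5 h 106.3 [0.4 0.6 0.1]
top 85
[[-133, 34, -23], [-135, 26, -15], [-137, 39, -20], [-133, -23, 17], [-134, -11, 12], [-138, 29, -21], [-135, -34, 33], [-136, -21, 24], [-137, -11, 12], [-139, 21, -16], [-138, -30, 33], [-139, -18, 22], [-139, -39, 31], [-142, -33, 31]]
tcp x -130.0 r -60.5 h 106.4 [-0.1 -0.1  0.3]
wrist 486
[[-131, 33, -29], [-133, 39, -25], [-133, 18, -13], [-137, 37, -24], [-138, 28, -19], [-133, -12, 12], [-133, -25, 21], [-135, -18, 19], [-137, -13, 15], [-134, -39, 30], [-134, -30, 31], [-135, -37, 33], [-137, -32, 34], [-141, -32, 31]]
[-3.14118548 -0.00431154  0.07506048]
```

Scaled: 0.09 m / 0.5 = 0.18, -0.0055 m / 0.5 = -0.011.

>>> move_arm(
  motion=[
    [0,0,0,-0.011,0,0.1,0],
    [0,0,0,-0.011,0,0.17,0],
    [0,0,0,-0.011,0,0.18,0],
    [0,0,0,-0.011,0.03,0.18,0],
    [0,0,0,-0.011,0.056,0.18,0],
    [0,0,0,-0.011,0.08,0.176,0],
    [0,0,0,-0.011,0.1,0.172,0],
    [0,0,0,-0.011,0.12,0.172,0],
  ],
)

```text
clock: 22.85
eef_pos: [456.9, 165.9, 79.2]
tcp_rot: [-3.14, -0.006, 0.072]
contact_force: [0.3, 5.1, -1.1]
opening: -0.002
grasp_force: 1.9
```

```bash
python3 -c "
from h import *
bar();bar('top');print(sensors.sense()['tcp_rot'])"
```

```text
tcp x -134.9 r 0.9 h 20.9 [ 0.4 -0.   1.7]
side 58
[[-144, 10, 54], [-144, 9, 47], [-141, 14, 43], [-135, 26, 45], [-141, 15, 37], [-124, 3, 33], [-145, 7, 28], [-142, 6, 25], [-127, 8, 26], [-136, 11, 14], [-137, -5, -14], [-138, -10, -27], [-138, -11, -34], [-132, -15, -38]]
tcp x -135.1 r 0.6 h 20.7 [-0.8  0.6  1.3]
top 0
[-3.14143115 -0.00443936  0.07135261]
```

Scaled: 0.034 m / 0.5 = 0.068, -0.032 m / 0.5 = -0.064.

>>> move_arm(
  motion=[
    [0,0,0,0,0.02,0,0],
    [0,0,0,0,0.034,0,0],
    [0,0,0,0,0.034,-0.064,0],
    [0,0,0,0,0.068,-0.064,0],
    [0,0,0,0,0.068,-0.028,0],
    [0,0,0,0,0.068,0.004,0],
    [0,0,0,0,0.068,0.028,0],
    [0,0,0,0,0.068,0.048,0],
  ],
)

```text
clock: 23.95
eef_pos: [458.6, 132.0, 53.5]
tcp_rot: [-3.142, -0.004, 0.072]
contact_force: [0.7, -0.8, 5.0]
opening: -0.002
grasp_force: 2.4
```

Scaled: 0.019 m / 0.5 = 0.038, 0.014 m / 0.5 = 0.028.

>>> move_arm(
  motion=[
    [0,0,0,0.002,-0.006,0.016,0],
    [0,0,0,0.002,-0.016,0.028,0],
    [0,0,0,0.002,-0.022,0.038,0],
    [0,0,0,0.002,-0.022,0.038,0],
  ],
)

```text
clock: 24.45
eef_pos: [459.5, 142.6, 35.9]
tcp_rot: [3.14, -0.005, 0.074]
contact_force: [0.2, -14.5, 13.2]
opening: -0.003
grasp_force: 7.4
```

```bash
python3 -c "
from h import *
bar();bar('top')"
```

```text
tcp x -133.5 r 23.4 h -22.1 [  1.2 -15.2  12.9]
side 42
[[-144, 32, 14], [-144, 30, 10], [-144, 29, 6], [-144, 33, 5], [-141, 30, 0], [-144, 35, -3], [-144, 31, -9], [-142, 31, -14], [-136, 29, -22], [-127, 33, -20], [-133, 26, -29], [-133, 25, -33], [-133, 28, -35], [-130, 29, -38]]
tcp x -133.5 r 23.5 h -22.1 [  0.3 -14.5  11.9]
top 0
```

Scaled: -0.102 m / 0.5 = -0.204, -0.09 m / 0.5 = -0.18.

>>> move_arm(
  motion=[
    [0,0,0,0.004,0.012,-0.06,0],
    [0,0,0,0.004,0.012,-0.18,0],
    [0,0,0,0.004,-0.04,-0.204,0],
    [0,0,0,0.004,-0.11,-0.204,0],
    [0,0,0,0.004,-0.166,-0.204,0],
    [0,0,0,0.004,-0.166,-0.12,0],
    [0,0,0,0.004,-0.166,-0.082,0],
    [0,0,0,0.004,-0.166,-0.082,0],
  ],
)

```text
clock: 25.55
eef_pos: [453.7, 226.4, 75.1]
tcp_rot: [3.141, -0.002, 0.072]
contact_force: [-0.2, -0.6, 1.0]
opening: 0.002
grasp_force: 0.0
```

```bash
python3 -c "
from h import *
bar();bar('top')"
```

```text
tcp x -132.4 r -60.7 h 18.1 [0.4 1.2 0.7]
side 61
[[-131, -20, 46], [-128, -19, 43], [-131, -19, 37], [-134, -16, 32], [-131, -11, 27], [-134, -7, 20], [-134, -2, 15], [-131, 11, -8], [-131, 9, -15], [-134, 15, -22], [-130, 24, -24], [-131, 24, -31], [-133, 29, -35], [-130, 31, -37]]
tcp x -131.8 r -60.9 h 18.8 [ 0.3 -0.2  0.5]
top 7
[[-131, 25, -33], [-131, 27, -33], [-131, 29, -36], [-133, 24, -34], [-134, 27, -33], [-136, 24, -33], [-136, 27, -31]]
```

Scaled: 0.095 m / 0.5 = 0.19, 0.078 m / 0.5 = 0.156.

>>> move_arm(
  motion=[
    [0,0,0,0.002,0.04,0,0],
    [0,0,0,0.002,0.07,0,0],
    [0,0,0,0.002,0.096,0,0],
    [0,0,0,0.002,0.12,-0.002,0],
    [0,0,0,0.002,0.14,-0.006,0],
    [0,0,0,0.002,0.156,-0.006,0],
    [0,0,0,0.002,0.156,-0.07,0],
    [0,0,0,0.002,0.19,-0.07,0],
  ],
)

```text
clock: 26.65
eef_pos: [463.9, 131.6, 112.9]
tcp_rot: [-3.141, -0.007, 0.073]
contact_force: [-0.1, -0.1, -0.8]
opening: -0.001
grasp_force: 0.0
```

Scaled: 0.04 m / 0.5 = 0.08, 0.001 m / 0.5 = 0.002.

>>> move_arm(
  motion=[
    [0,0,0,0.002,0,0.036,0],
    [0,0,0,0.002,0,0.06,0],
    [0,0,0,0.002,0,0.08,0],
  ],
)

```text
clock: 27.02
eef_pos: [463.5, 131.0, 70.5]
tcp_rot: [3.142, -0.004, 0.072]
contact_force: [-0.3, -0.6, 2.2]
opening: 0.006
grasp_force: 1.0
```

```bash
python3 -c "
from h import *
bar();bar('top')"
```

```text
tcp x -130.9 r 35.1 h 11.6 [ 1.   0.1 -0.6]
side 24
[[-140, 42, 33], [-140, 41, 29], [-140, 45, 22], [-137, 44, 19], [-135, 44, 16], [-132, 44, 16], [-126, 42, 15], [-135, 43, 12], [-129, 47, 14], [-135, 49, 12], [-126, 46, 10], [-132, 50, 9], [-126, 50, 9], [-129, 48, 5]]
tcp x -130.9 r 34.9 h 12.1 [-0.2 -0.4  0.3]
top 0
```

Scaled: 0.006 m / 0.5 = 0.012, 0.004 m / 0.5 = 0.008.

>>> move_arm(
  motion=[
    [0,0,0,0,0,0.008,0],
    [0,0,0,0,0,0.012,0],
  ],
)

```text
clock: 27.38
eef_pos: [463.9, 131.9, 65.4]
tcp_rot: [-3.141, -0.005, 0.072]
contact_force: [0.1, 1.0, 2.2]
opening: -0.001
grasp_force: 0.7
```

Scaled: 0.003 m / 0.5 = 0.006.

>>> move_arm(
  motion=[
    [0,0,0,0,0,0.006,0],
    [0,0,0,0,0,0.006,0],
  ],
)

```text
clock: 27.62
eef_pos: [464.0, 131.9, 62.4]
tcp_rot: [-3.141, -0.005, 0.072]
contact_force: [0.5, 1.6, 0.5]
opening: -0.0
grasp_force: 0.6
```

Scaled: 0.003 m / 0.5 = 0.006.

>>> move_arm(
  motion=[
    [0,0,0,0,0,0.006,0],
    [0,0,0,0,0,0.006,0],
  ],
)

```text
clock: 27.88
eef_pos: [464.1, 131.9, 59.4]
tcp_rot: [-3.141, -0.005, 0.072]
contact_force: [0.4, -0.3, 1.4]
opening: -0.0
grasp_force: 0.7
```

Scaled: 0.003 m / 0.5 = 0.006.

>>> move_arm(
  motion=[
    [0,0,0,0,0,0.006,0],
    [0,0,0,0,0,0.006,0],
  ],
)

```text
clock: 28.12
eef_pos: [464.1, 131.8, 56.4]
tcp_rot: [-3.141, -0.005, 0.072]
contact_force: [1.1, -0.1, 1.7]
opening: 0.002
grasp_force: 1.2
```

Scaled: 0.003 m / 0.5 = 0.006.

>>> move_arm(
  motion=[
    [0,0,0,0,0,0.006,0],
    [0,0,0,0,0,0.006,0],
  ],
)

```text
clock: 28.38
eef_pos: [464.1, 131.9, 53.4]
tcp_rot: [-3.141, -0.005, 0.072]
contact_force: [1.6, 0.7, 3.0]
opening: 0.004
grasp_force: 1.5
```

Scaled: 0.003 m / 0.5 = 0.006.

>>> move_arm(
  motion=[
    [0,0,0,0,0,0.006,0],
    [0,0,0,0,0,0.006,0],
  ],
)

```text
clock: 28.62
eef_pos: [464.2, 132.0, 50.5]
tcp_rot: [-3.141, -0.005, 0.072]
contact_force: [0.0, 0.4, 4.3]
opening: 0.003
grasp_force: 1.8
```

```bash
python3 -c "
from h import *
bar();bar('top')
im,d,W=cloud('top');o=np.array([591,175.5,0])
q=W[(abs(W[...,2]-80)<4)];a=(q-o)@UX;b=(q-o)@UY
a=np.sort(a[(abs(b)<26)&(a>-40)&(a<80)&(b>10)]);i=np.argmax(np.diff(a));print('gap',a[i],a[i+1])"
```

```text
tcp x -129.7 r 34.4 h -7.6 [0.7 0.7 3.6]
side 31
[[-137, 45, 25], [-141, 38, 16], [-141, 39, 14], [-140, 46, 13], [-138, 41, 5], [-138, 46, 1], [-135, 42, -4], [-127, 41, -4], [-133, 34, -10], [-132, 45, -8], [-132, 49, -10], [-127, 48, -10], [-132, 46, -14], [-132, 47, -17]]
tcp x -129.7 r 34.4 h -7.5 [0.9 1.7 4. ]
top 0
gap 42.00747040846574 45.52387055243838
```

Scaled: 0.003 m / 0.5 = 0.006.

>>> move_arm(
  motion=[
    [0,0,0,0,0,0.006,0],
    [0,0,0,0,0,0.006,0],
  ],
)

```text
clock: 29.02
eef_pos: [464.1, 131.8, 47.4]
tcp_rot: [-3.141, -0.005, 0.072]
contact_force: [0.6, 0.8, 4.1]
opening: -0.002
grasp_force: 2.1
```

Scaled: 0.003 m / 0.5 = 0.006.

>>> move_arm(
  motion=[
    [0,0,0,0,0,0.006,0],
    [0,0,0,0,0,0.006,0],
  ],
)

```text
clock: 29.28
eef_pos: [464.0, 131.7, 44.4]
tcp_rot: [-3.141, -0.005, 0.072]
contact_force: [0.7, -0.0, 5.1]
opening: -0.0
grasp_force: 2.3
```

```bash
python3 -c "
from h import *
o=np.array([591,175.5,0])
for c in('side','top'):
  im,d,W=cloud(c)
  V=np.stack([(W-o)@UX,-((W-o)@UY),W[...,2]],-1)
  for lo,hi in((84,95),(95,127),(127,137),(140,160)):
    m=(V[...,2]>lo)&(V[...,2]<hi)&(abs(V[...,0]-27)<20)&(abs(V[...,1])<20)
    if m.sum()>4: q=V[m];print(c,lo,m.sum(),'x',np.percentile(q[:,0],[3,50,97]).round(1),'r',np.percentile(q[:,1],[3,50,97]).round(1))
  m=(abs(V[...,2]-80)<3.5)&(abs(V[...,1])<28)&(V[...,0]>-30)&(V[...,0]<80)
  print(c,'jaw x hist',np.histogram(V[...,0][m],bins=np.arange(-30,82,4))[0])
  m=(V[...,0]<-120)&(V[...,0]>-145)&(V[...,2]<120)&(V[...,2]>10)&(V[...,1]<-14)&(V[...,1]>-60)
  print('left end',V[m][::3].round().astype(int).tolist())
bar()
"
```

```text
side 84 21 x [23.1 28.2 34.9] r [-3.   9.2 11.8]
side 95 63 x [23.6 30.5 38.6] r [ 5.9  9.8 13.3]
side 127 23 x [23.3 31.5 37.5] r [-1.4  7.8 11.6]
side 140 14 x [28.1 31.1 34.4] r [0.5 4.4 9.5]
side jaw x hist [ 0  0  0  8 11 10  9 10  9 10 10  9 11  7  3  2  3  6  8 11  9 10 10 11
  7  8  1]
left end []
top 95 32 x [23.3 27.8 38.5] r [-5.6  8.1  8.9]
top 127 40 x [22.8 28.2 38.2] r [-5.8  4.3  8.4]
top 140 23 x [26.6 30.2 35.1] r [-3.5  1.4  5.1]
top jaw x hist [ 0  0  0  0  0  0  0  0  2  1  3  4  6  2  0  0  2 18 21 22 23 24 30 41
 37 28  0]
left end []
tcp x -129.8 r 34.6 h -13.5 [ 1.  -0.   5.1]
side 34
[[-140, 41, 21], [-137, 44, 19], [-141, 39, 10], [-141, 42, 9], [-138, 41, 5], [-138, 46, 4], [-138, 42, -7], [-135, 45, -8], [-127, 39, -11], [-133, 36, -16], [-130, 45, -15], [-135, 45, -18], [-127, 45, -18], [-127, 46, -20]]
```

The pillar has moved up to the fixed jaw (x 23–38.5). A few more small pushes to tighten it.

Scaled: 0.003 m / 0.5 = 0.006, -0.001 m / 0.5 = -0.002.

>>> move_arm(
  motion=[
    [0,0,0,0,-0.002,0.006,0],
    [0,0,0,0,-0.002,0.006,0],
  ],
)

```text
clock: 29.68
eef_pos: [463.9, 132.8, 41.4]
tcp_rot: [-3.141, -0.004, 0.072]
contact_force: [0.1, -0.1, 4.8]
opening: 0.001
grasp_force: 2.5
```

Scaled: 0.003 m / 0.5 = 0.006, -0.001 m / 0.5 = -0.002.

>>> move_arm(
  motion=[
    [0,0,0,0,-0.002,0.006,0],
    [0,0,0,0,-0.002,0.006,0],
  ],
)

```text
clock: 29.92
eef_pos: [463.9, 133.7, 38.5]
tcp_rot: [-3.141, -0.005, 0.072]
contact_force: [1.2, -1.9, 5.6]
opening: 0.001
grasp_force: 2.7
```

Scaled: 0.002 m / 0.5 = 0.004, -0.001 m / 0.5 = -0.002.

>>> move_arm(
  motion=[
    [0,0,0,0,-0.002,0.004,0],
    [0,0,0,0,-0.002,0.004,0],
  ],
)

```text
clock: 30.18
eef_pos: [463.8, 134.8, 36.5]
tcp_rot: [-3.141, -0.005, 0.072]
contact_force: [-0.1, -0.5, 7.5]
opening: -0.003
grasp_force: 2.9
```

Scaled: -0.12 m / 0.5 = -0.24, -0.09 m / 0.5 = -0.18.

>>> move_arm(
  motion=[
    [0,0,0,0,0.008,-0.08,0],
    [0,0,0,0,0.008,-0.18,0],
    [0,0,0,0,0.06,-0.24,0],
    [0,0,0,0,0.06,-0.24,0],
  ],
)

```text
clock: 30.68
eef_pos: [466.2, 104.1, 158.1]
tcp_rot: [-3.141, -0.007, 0.071]
contact_force: [-0.2, -0.7, -0.9]
opening: -0.001
grasp_force: 0.0
```

```bash
python3 -c "
from h import *
bar();bar('top');bar('wrist')
im,W=grab_frame('top')[0],None
a=cv2.resize(im[145:255,115:195],(436,600),interpolation=cv2.INTER_CUBIC)
cv2.imwrite('pics/fin.png',a[:,:,::-1])"
```

```text
tcp x -130.4 r 61.9 h 98.7 [0.1 0.  0.4]
side 40
[[-132, -41, 12], [-132, -35, 12], [-135, -40, 7], [-126, -38, 7], [-132, -21, 8], [-129, -19, 5], [-130, 18, 2], [-133, 27, -1], [-130, 35, 0], [-135, 45, -2], [-127, 45, -2], [-129, 52, -2], [-132, 50, -6], [-129, 50, -9]]
tcp x -131.0 r 61.6 h 97.8 [ 0.1 -0.4 -0.3]
top 0
tcp x -131.3 r 61.4 h 97.3 [-0.4  0.  -0.4]
wrist 700
[[-125, 44, -6], [-128, 16, -3], [-128, -15, 1], [-128, -41, 7], [-130, 29, -3], [-129, -26, 4], [-131, 47, -2], [-131, 17, -1], [-130, -36, 7], [-133, 35, -2], [-132, -18, 4], [-132, -33, 7], [-133, -31, 6], [-137, -43, 6]]
```

Scaled: -0.12 m / 0.5 = -0.24, -0.05 m / 0.5 = -0.1.

>>> move_arm(
  motion=[
    [0,0,0,-0.04,0.08,-0.1,0],
    [0,0,0,-0.08,0.16,-0.2,0],
    [0,0,0,-0.08,0.2,-0.24,0],
    [0,0,0,-0.08,0.2,-0.24,0],
    [0,0,0,-0.08,0.2,-0.24,0],
    [0,0,0,-0.08,0.2,-0.24,0],
    [0,0,0,-0.08,0.2,-0.24,0],
    [0,0,0,-0.08,0.2,-0.24,0],
  ],
)

```text
clock: 31.88
eef_pos: [432.0, 2.4, 275.7]
tcp_rot: [-3.141, -0.004, 0.073]
contact_force: [-0.6, -0.3, 0.3]
opening: -0.001
grasp_force: 0.0
```

```bash
python3 -c "
from h import *
bar('wrist');bar('side');o=np.array([591,175.5,0])
for c in('side','wrist','top'):
  im,d,W=cloud(c)
  V=np.stack([(W-o)@UX,-((W-o)@UY),W[...,2]],-1)
  for lo,hi in((84,95),(95,127),(127,137),(140,160)):
    m=(V[...,2]>lo)&(V[...,2]<hi)&(abs(V[...,0]-27)<20)&(abs(V[...,1])<20)
    if m.sum()>4: q=V[m];print(c,lo,m.sum(),'x',np.percentile(q[:,0],[3,50,97]).round(1),'r',np.percentile(q[:,1],[3,50,97]).round(1),'z',q[:,2].max().round(1))
im=grab_frame('top')[0]
cv2.imwrite('pics/fin2.png',cv2.resize(im[145:255,115:195],(436,600),interpolation=cv2.INTER_CUBIC)[:,:,::-1])"
```

```text
tcp x -170.9 r 161.3 h 217.9 [-1.1 -0.1  0.2]
wrist 369
[[-125, -44, 7], [-128, -46, 9], [-128, -15, 3], [-128, 46, -1], [-129, -22, 3], [-129, 38, -2], [-130, -29, 6], [-131, 31, 0], [-131, -37, 7], [-132, 23, 1], [-132, -42, 10], [-133, 14, -1], [-133, 49, -1], [-136, 48, -3]]
tcp x -170.8 r 161.4 h 218.0 [ 0.6  0.1 -0.6]
side 41
[[-132, -38, 14], [-132, -36, 11], [-135, -41, 6], [-126, -40, 7], [-132, -23, 7], [-129, -18, 6], [-136, 13, 3], [-130, 21, 3], [-133, 27, -1], [-130, 35, 0], [-135, 49, 0], [-127, 44, -3], [-129, 49, -3], [-126, 50, -6]]
side 84 23 x [23.  28.2 37. ] r [-4.8  7.8 12.2] z 94.7
side 95 63 x [23.6 30.3 38.5] r [ 5.7  9.2 12.6] z 126.2
side 127 23 x [23.1 31.4 37.7] r [-1.2  9.2 12.5] z 135.0
side 140 14 x [28.3 31.1 34.5] r [0.2 5.3 7. ] z 151.5
```

View pics/fin2.png

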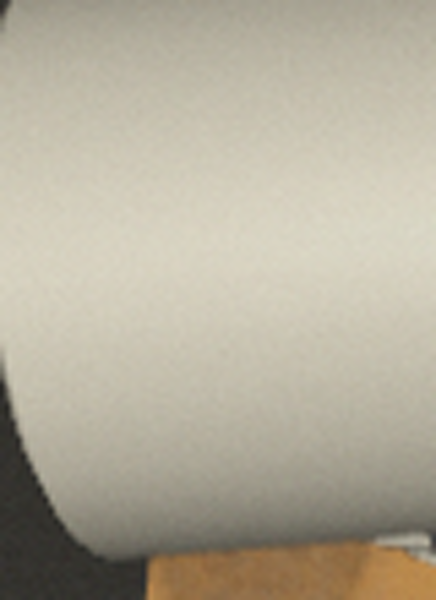

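The arm blocks the top view in that last picture. By depth the bar rests at about −0.12 rad past level, which is inside the stop range, but I'm not sure how tight the clamp is. I'll press the bar again and read its angle under load.

>>> move_arm(
  motion=[
    [0,0,0,0.02,-0.08,0.04,0],
    [0,0,0,0.06,-0.18,0.12,0],
    [0,0,0,0.082,-0.25,0.22,0],
    [0,0,0,0.082,-0.25,0.32,0],
    [0,0,0,0.082,-0.25,0.4,0],
    [0,0,0,0.082,-0.25,0.4,0],
  ],
)

```text
clock: 32.92
eef_pos: [462.8, 129.4, 74.2]
tcp_rot: [3.141, 0.001, 0.072]
contact_force: [0.7, -0.4, -0.5]
opening: 0.003
grasp_force: 0.0
```

Scaled: 0.014 m / 0.5 = 0.028, 0.012 m / 0.5 = 0.024.

>>> move_arm(
  motion=[
    [0,0,0,0,0,0.016,0],
    [0,0,0,0,0,0.024,0],
    [0,0,0,0,0,0.028,0],
    [0,0,0,0,0,0.028,0],
  ],
)

```text
clock: 33.42
eef_pos: [465.4, 129.9, 63.0]
tcp_rot: [-3.141, -0.005, 0.072]
contact_force: [-1.0, 0.6, -0.5]
opening: -0.0
grasp_force: 0.0
```

>>> move_arm(
  motion=[
    [0,0,0,0,0,0.008,0],
    [0,0,0,0,0,0.008,0],
  ],
)

```text
clock: 33.67
eef_pos: [464.9, 129.9, 58.3]
tcp_rot: [-3.141, -0.004, 0.072]
contact_force: [-0.1, 0.8, -0.7]
opening: -0.001
grasp_force: 0.0
```

Scaled: 0.004 m / 0.5 = 0.008.

>>> move_arm(
  motion=[
    [0,0,0,0,0,0.008,0],
    [0,0,0,0,0,0.008,0],
  ],
)

```text
clock: 33.92
eef_pos: [465.2, 130.0, 54.4]
tcp_rot: [-3.141, -0.005, 0.072]
contact_force: [-0.3, 0.2, 1.9]
opening: -0.003
grasp_force: 0.8
```

```bash
python3 -c "
from h import *
bar('wrist');bar('side')"
```

```text
tcp x -128.7 r 36.4 h -3.6 [0.6 0.5 1.3]
wrist 1289
[[-125, 45, -9], [-125, -44, 7], [-130, 15, -1], [-128, -39, 6], [-128, -30, 8], [-129, -27, 6], [-129, -20, 7], [-127, -45, 13], [-130, -36, 9], [-131, -25, 8], [-130, -47, 12], [-132, -31, 10], [-132, -38, 12], [-137, -1, 53]]
tcp x -128.7 r 36.4 h -3.6 [-0.1 -0.4  1.3]
side 29
[[-137, 45, 31], [-138, 41, 24], [-138, 40, 17], [-137, 46, 14], [-138, 44, 6], [-138, 41, -1], [-132, 45, 1], [-124, 40, -1], [-129, 43, -3], [-132, 48, -4], [-127, 43, -6], [-132, 51, -6], [-126, 49, -7], [-126, 49, -10]]
```

Scaled: 0.003 m / 0.5 = 0.006.

>>> move_arm(
  motion=[
    [0,0,0,0,0,0.006,0],
    [0,0,0,0,0,0.006,0],
    [0,0,0,0,0,0.006,0],
  ],
)

```text
clock: 34.4
eef_pos: [465.3, 130.0, 51.5]
tcp_rot: [-3.141, -0.005, 0.072]
contact_force: [0.5, 1.1, 2.9]
opening: 0.002
grasp_force: 1.2
```

Run:
```python
from h import *
o=np.array([591,175.5,0])
def ang():
    im,d,W=cloud('wrist');V=np.stack([(W-o)@UX,-((W-o)@UY),W[...,2]-58],-1)
    m=(V[...,0]<-122)&(V[...,0]>-140)&(V[...,1]<-14)&(V[...,1]>-36)&(abs(V[...,2])<35)&(im.min(-1)>70)
    q=V[m]; p=np.polyfit(q[:,1],q[:,2],1);s=sensors.sense();print(m.sum(),'slope',p.round(3),s['contact_force'].round(1),s['eef_pos'].round(1))
for _ in range(3): ang()
```

```text
608 slope [-0.284  2.136] [0.8 0.9 1.4] [465.3 130.   51.5]
614 slope [-0.286  2.062] [1.  0.3 2.2] [465.2 129.9  51.5]
614 slope [-0.286  2.038] [0.2 0.6 3. ] [465.2 129.9  51.5]
```

Scaled: 0.006 m / 0.5 = 0.012, 0.003 m / 0.5 = 0.006.

>>> move_arm(
  motion=[
    [0,0,0,0,0,0.006,0],
    [0,0,0,0,0,0.012,0],
    [0,0,0,0,0,0.012,0],
  ],
)

```text
clock: 34.92
eef_pos: [465.3, 129.9, 45.5]
tcp_rot: [-3.141, -0.005, 0.072]
contact_force: [0.8, 0.8, 4.2]
opening: -0.004
grasp_force: 1.9
```

```bash
cat >> h.py <<'E'
def ang(n=3):
    o=np.array([591,175.5,0])
    for _ in range(n):
        im,d,W=cloud('wrist');V=np.stack([(W-o)@UX,-((W-o)@UY),W[...,2]-58],-1)
        m=(V[...,0]<-122)&(V[...,0]>-140)&(V[...,1]<-14)&(V[...,1]>-36)&(abs(V[...,2])<35)&(im.min(-1)>70)
        q=V[m]; p=np.polyfit(q[:,1],q[:,2],1);s=sensors.sense();print(m.sum(),'slope',p.round(3),s['contact_force'].round(1),s['eef_pos'].round(1))
E
python3 -c "
from h import *
ang()"
```

```text
902 slope [-0.555  0.767] [0.2 0.7 3.7] [465.3 129.9  45.5]
897 slope [-0.557  0.665] [0.9 0.8 4.1] [465.3 129.9  45.5]
891 slope [-0.551  0.862] [ 1.8 -0.7  3.9] [465.3 129.9  45.5]
```

Scaled: -0.012 m / 0.5 = -0.024, -0.008 m / 0.5 = -0.016.

>>> move_arm(
  motion=[
    [0,0,0,0,0,-0.008,0],
    [0,0,0,0,0,-0.016,0],
    [0,0,0,0,0,-0.024,0],
  ],
)

```text
clock: 35.45
eef_pos: [464.8, 129.8, 57.6]
tcp_rot: [-3.141, -0.004, 0.072]
contact_force: [-0.3, 0.4, -0.3]
opening: 0.003
grasp_force: 0.0
```

```bash
python3 -c "
from h import *
ang()"
```

```text
512 slope [-0.18   2.069] [ 0.9 -0.2  0.4] [465.1 130.   58.1]
502 slope [-0.154  1.59 ] [ 1.  -0.6 -0.1] [465.2 130.   57.9]
498 slope [-0.146  1.514] [ 0.5 -0.4 -0.2] [465.1 129.9  57.7]
```

Scaled: -0.012 m / 0.5 = -0.024, -0.004 m / 0.5 = -0.008.

>>> move_arm(
  motion=[
    [0,0,0,0,0,-0.008,0],
    [0,0,0,0,0,-0.016,0],
    [0,0,0,0,0,-0.024,0],
    [0,0,0,0,0,-0.024,0],
    [0,0,0,0,0,-0.024,0],
  ],
)

```text
clock: 36.22
eef_pos: [465.0, 129.9, 69.5]
tcp_rot: [-3.141, -0.005, 0.072]
contact_force: [-1.3, -0.7, -0.2]
opening: -0.003
grasp_force: 0.0
```

```bash
python3 -c "
from h import *
ang()"
```

```text
422 slope [-0.113  1.806] [-0.6  0.5  0.2] [464.9 129.9  69.4]
425 slope [-0.116  1.707] [ 0.5 -0.1  0.2] [464.9 129.9  69.4]
422 slope [-0.12   1.656] [-0.2  0.3  0.3] [464.9 129.9  69.3]
```

The bar springs back to the same angle (−0.12 rad past level) and holds there against the screw's friction. So the jaws are loaded as far as the screw will keep. Withdrawing and handing in.

Scaled: -0.15 m / 0.5 = -0.3, -0.14 m / 0.5 = -0.28.

>>> move_arm(
  motion=[
    [0,0,0,0,0,-0.08,0],
    [0,0,0,0,0,-0.2,0],
    [0,0,0,-0.04,0.04,-0.28,0],
    [0,0,0,-0.06,0.08,-0.3,0],
    [0,0,0,-0.06,0.08,-0.3,0],
    [0,0,0,-0.06,0.08,-0.3,0],
  ],
)

```text
clock: 37.12
eef_pos: [437.3, 88.0, 218.8]
tcp_rot: [-3.141, -0.004, 0.072]
contact_force: [0.1, 0.4, -0.0]
opening: 0.0
grasp_force: 0.0
```

```bash
python3 -c "
from h import *
im,d,W=cloud('side');o=np.array([591,175.5,0])
V=np.stack([(W-o)@UX,-((W-o)@UY),W[...,2]],-1)
for lo,hi in((95,110),(115,130),(140,160)):
  m=(V[...,2]>lo)&(V[...,2]<hi)&(abs(V[...,0]-30)<20)&(abs(V[...,1])<20);q=V[m];print(lo,np.percentile(q[:,0],[3,50,97]).round(1),np.percentile(q[:,1],[3,50,97]).round(1),q[:,2].max())
m=(W[...,2]>12)&(W[...,2]<21)&(abs(W[...,0]-544)<25)&(abs(W[...,1]+188)<60);print('blank',np.median(W[m],0),m.sum())
print(order.sign_off())"
```

```text
95 [24.2 30.6 39.3] [ 2.5  8.7 13.8] 109.58882991200215
115 [23.2 29.2 37.7] [ 7.3  9.9 12.6] 128.97223461561526
140 [28.1 31.1 34.4] [1.4 4.6 7.4] 151.95244992134502
blank [ 545.56168527 -202.5939552    19.83639523] 197
the job is handed in; nothing more can be done
None
```

The job is handed in at about 37 s: the studded pillar stands upright in the vice, stud up, against the fixed jaw, and the plain pillar is still in the tray. The screw is wound to its stop, but I inferred the clamping force from how the bar sprang back and didn't measure it, and sign-off returned no verdict.

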